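# Lift a snug bin out of the organiser and tip its bulbs into the tray

## Task

One of the two identical insert bins in the grey organiser holds two round rubber suction bulbs. Lift that bin straight up and level until it is clear of the organiser, carry it over to the shallow open tray and tip both bulbs out of its low sloping front into the tray, without handling the bulbs themselves. Then stand the empty bin upright on the bare bench, setting it down rather than dropping it, and leave the other bin in its bay and the wash bottle, the reagent bottle and the card box where they are.

Things in the scene. Friction and masses are not known exactly. Their poses are not given: they have to be found in the camera images.
- organiser: Grey plastic organiser frame, 166 (x) x 198 (y) x 42 mm high, fixed to the bench. Origin: centre of its underside; z up, x towards the back of the bins, y across the bays. It has two equal bays, 154 (x) x 90 (y) mm, centred at y = -0.048 and y = +0.048, x = 0, with 6 mm walls and a 6 mm floor on which the bins stand. A bin (150 x 86 mm) has 2 mm of play on each side.
- bulb_bin_tab (a point): Grip point of the white bin with the bulbs: middle of the upright pull tab on its back wall. Axes: x from the bin's front to its back, y across, z up. The tab is a plate 8 mm thick (x), 40 mm wide (y); its top is 20 mm above this point, the bin's side walls end 32 mm below it, the underside is 84 mm below it, the front 146 mm from it towards -x. The bin is 150 x 86 mm, about 0.14 kg empty.
- bulb_bin_lip (a point): Middle of the same bin's low front lip (146 mm to the front of the tab point and 58 mm below it; 26 mm above the bin's underside). Inside, a level floor 97 mm long and 3 mm thick meets a ramp that climbs 22 mm over 45 mm (26 degrees) to the lip; the bulbs roll out over it when the bin is tipped front down by about 50 to 70 degrees (a bulb that lies badly may stick for a moment: rock the bin).
- other_bin_tab (a point): The same point of the other, identical bin, which stands in the other bay and holds a roll of tape. It stays where it is.
- bulb_a_center (a point): Centre of one red-brown rubber suction bulb, about 72 mm long and 45 mm across, 0.04 kg, lying crosswise in its bin, one behind the other. It rolls easily.
- bulb_b_center (a point): Centre of the other rubber suction bulb, the same.
- tray: Shallow open white tray, 220 (x) x 180 (y) x 50 mm high, walls and floor 6 mm, fixed to the bench. Origin: centre of its underside; z up.
- wash_bottle: Clear wash bottle with a red top, 70 mm across, 165 mm high, loose. Origin: centre of its underside.
- reagent_bottle: Glass-stoppered reagent bottle, 68 mm across, 154 mm high, loose. Origin: centre of its underside.
- card_box: Small closed card box, 70 x 70 x 32 mm, loose, on the bench nearer to the robot. Origin: centre of its underside.
- titration_stand: Fixed titration stand, an obstacle: base 136 (x) x 272 (y) x 32 mm, origin under its centre, with a burette and a pipette hanging over it and clamps up to 0.74 m high. Go round it, on the robot's side. The bare bench in front of it (bench edge at x = 0.32, between there and the base) is free for standing the bin.
Mind the look-alikes: they are no part of the job. What is shaped like the part that bears bulb_b_center but yellow is not meant.

How it is judged:
By the outcome, as a careful person would: the job done as asked, in the order asked, and still so for the second after the job is handed in, with the robot touching nothing.
It also fails if it takes over 72 s, if anything falls off the work surface, if the arm or the gripper's body presses on something with over 40 N, if the wrist force passes 120 N, or if a joint passes its speed limit or range.

## Robot

A 6-joint arm with a two-finger parallel gripper is mounted at the origin on a cart in front of the work surface, level with it; the furniture and walls round the work are solid. World frame = base frame: x ahead of the robot, y to its left, z up, the work surface at z = 0. Lengths are in m, angles in degrees, forces in N, time in s.
With the tool pointing down it reaches from about 0.35 to 0.875 m from the base axis. Payload 4.2 kg.
Tool frame: the origin (TCP) lies between the finger pads; the fingertips stand 14 mm ahead of it and the grasp point (between the pads) lies 5 mm behind it; x points along the fingers, y is the direction in which the jaws open and shut, and the axes are right-handed (so a half turn about x gives the same grasp; the last joint's range is limited). The gripper opens to 87 mm and grips with 3 to 60 N. Pads are 19 mm wide; open, the fingers measure 117 mm over their backs; the gripper's body (75 mm by 190 mm) begins 51 mm behind the grasp point.
Start: joints at [-52.449, 22.042, 0.453, 0, -68.411, -14.817], TCP at [0.242, -0.576, 0.237] pointing down, gripper open.
Joint ranges: [-179.83, 179.83], [-69.29, 118.12], [-61.27, 80.66], [-181.25, 117.63], [-171.15, -9.14], [-177.46, 177.46]. Speed limits (degrees/s): [159.86, 159.86, 180, 180, 180, 180].

## Interface

Orientations are given as a 3x3 rotation matrix whose columns are the frame's x, y, z axes.
In Python, from station import r, imaging, job gives the robot as it stands. The module is installed in compiled form; this text tells all that it offers.
- The arm moves only by the tool apply_moves, never from a script. Its arguments are lists of equal length, an entry for each row: "xyz": the shift along the tool's x, y, z in m, a list of three; "twist": the turn about the tool's x in degrees; "claw": the opening, from 0 (shut) to 1 (fully open). A call has 1 to 12 rows; each row shifts and turns the pose as measured when the row begins, along the tool's axes as they then stand; what a row does not reach is not made up. A row lasts 1/10 s, in which the tool goes at most 50 mm and 8.59 degrees, less where a joint would pass 70% of its speed; a pose out of reach is approached as far as the arm can. A call is refused whole if a number of a shift passes 0.05 or a number of a turn 8.59, either way. A call with a gripper value outside its range is refused whole. The fingers move at their own pace and stop on an object; the grip force is fixed at half the most. Time passes only in rows, so rows that do not move let the fingers close. It gives the time, the measured TCP pose, the force and the opening at its end, in the units of the state.
- r.sense(): the state, without advancing time (a new reading comes with each control period).
- imaging.capture(name): name is "side" or "top"; returns a dict with "pixels" (384x512x3 uint8, red, green, blue), "mtx" (3x3 intrinsics, pixels), "view" (4x4, takes a point from world to camera coordinates). Camera axes: x right, y down, z forward; pixel columns grow to the right and rows downward; lengths in m; the calibration is good to about 2 mm. A picture is of the moment at which its call begins. There is no depth.
- job.finish_job(): hands the job in, once; it reports no verdict.
Trained networks look in a picture, given as the dict that the camera call returned (one of the last four; its "shot" number tells which), for a name from the list of things; names that differ only in an ending like _2 or _b are one class to them, and where a whole thing is asked for, a point or a joint stands for the part that bears it (a point fixed in the world has none). Each returns a list of dicts, best first, with "p" (0 to 1); they miss things now and then, are a little off and sometimes report something else, mostly with a low value. They report only what shows in the picture. A call takes as long as a camera call. They do not tell look-alikes from the thing itself.
- imaging.regions_of(query, picture): "mask" (384x512 bool, what is visible of it) and "centre" ([column, row] in pixels, amid what is visible of it).
The state is a dict: "time_s": time; "joints": joint angles; "joint_velocities": joint speeds; "effort": joint torques, N m; "tcp_pos": TCP position; "ee_rot": TCP orientation; "wrist_force": force on the tool from outside, world axes, zero at the start; "moment": the same for the moment, N m; "gripper_width": opening from 0.0 (shut) to 1.0 (fully open).
Only numpy, scipy, OpenCV 4.12 (cv2) and the standard library are available. Lean on these libraries where they do the work, as an engineer would, in place of code of your own. Each camera call takes 0.05 s, during which the arm holds its last target.

## Working session

There is one attempt and no reset: what is moved stays moved. The work goes in short steps, Python scripts to look and compute and a tool call to move; the robot and the scene stay as the last step left them, time stands still between calls to the robot, and variables do not carry over. Pictures are saved under pics/ and viewed, and the job is handed in when it is done.

Besides the shell and the picture viewer there is one more tool, called after ">>>" as name(argument=value, ...), one argument or row to a line, values as JSON. apply_moves: Moves the arm, as the interface text tells. Its arguments: {"type":"object","properties":{"xyz":{"type":"array","items":{"type":"array","items":{"type":"number"}}},"twist":{"type":"array","items":{"type":"number"}},"claw":{"type":"array","items":{"type":"number"}}},"required":["xyz","twist","claw"]}

```bash
mkdir -p pics
python3 - <<'E'
from station import r, imaging, job
import cv2, numpy as np
s=r.sense(); print({k:np.round(v,3).tolist() for k,v in s.items()})
for n in ("side","top"):
    p=imaging.capture(n); print(n,p["shot"],np.round(p["mtx"],1).tolist(),np.round(p["view"],4).tolist())
    cv2.imwrite(f"pics/{n}0.png",cv2.resize(p["pixels"][:,:,::-1],(800,600),interpolation=cv2.INTER_CUBIC))
    for q in ["organiser","bulb_bin_tab","bulb_bin_lip","bulb_a_center","tray","wash_bottle","reagent_bottle","card_box","titration_stand"]:
        print(q,[(round(d["p"],2),np.round(d["centre"]).tolist(),int(d["mask"].sum())) for d in imaging.regions_of(q,p)])
E
```

```text
{'time_s': 0.0, 'joints': [-52.449, 22.092, 0.378, -0.029, -68.412, -14.817], 'joint_velocities': [0.02, 0.072, 0.069, 0.022, 0.013, -0.037], 'effort': [0.001, -39.066, 18.741, 4.22, 0.011, -0.0], 'tcp_pos': [0.241, -0.576, 0.235], 'ee_rot': [[-0.001, -0.386, 0.922], [0.002, 0.922, 0.386], [-1.0, 0.002, -0.0]], 'wrist_force': [0.069, -0.667, 0.17], 'moment': [0.06, 0.046, 0.011], 'gripper_width': 0.999}
side 1 [[363.7, 0.0, 255.0], [0.0, 363.7, 189.1], [0.0, 0.0, 1.0]] [[-0.9605, -0.278, -0.0135, 0.5155], [-0.1521, 0.5648, -0.8111, 0.1806], [0.2331, -0.777, -0.5848, 1.1923], [0.0, 0.0, 0.0, 1.0]]
organiser [(0.78, [263.0, 207.0], 547)]
bulb_bin_tab [(0.81, [256.0, 195.0], 552)]
bulb_bin_lip [(0.92, [256.0, 193.0], 664)]
bulb_a_center [(0.47, [247.0, 194.0], 80)]
tray [(0.61, [234.0, 264.0], 4139)]
wash_bottle [(0.76, [194.0, 211.0], 789)]
reagent_bottle [(0.81, [165.0, 241.0], 798)]
card_box [(0.78, [295.0, 231.0], 449)]
titration_stand []
top 2 [[366.9, 0.0, 255.2], [0.0, 366.9, 193.5], [0.0, 0.0, 1.0]] [[0.0186, -0.9998, -0.0029, -0.0718], [-0.9917, -0.0181, -0.1272, 0.5511], [0.1271, 0.0052, -0.9919, 1.1102], [0.0, 0.0, 0.0, 1.0]]
organiser [(0.62, [268.0, 218.0], 260), (0.25, [258.0, 184.0], 172)]
bulb_bin_tab [(0.82, [253.0, 194.0], 1121)]
bulb_bin_lip []
bulb_a_center [(0.64, [257.0, 184.0], 167)]
tray [(0.61, [158.0, 200.0], 4223)]
wash_bottle [(0.65, [206.0, 138.0], 598)]
reagent_bottle [(0.93, [153.0, 127.0], 627)]
card_box [(0.67, [213.0, 254.0], 518)]
titration_stand []
```

View pics/side0.png

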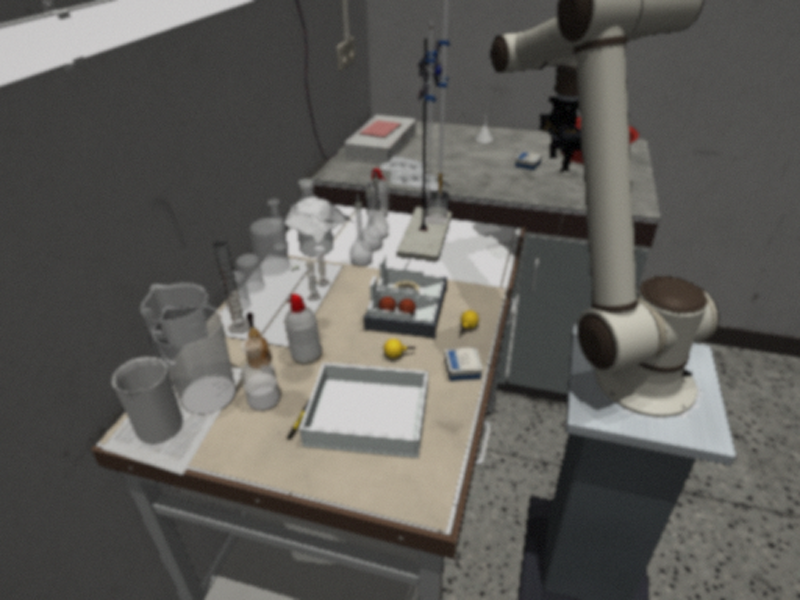

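View pics/top0.png

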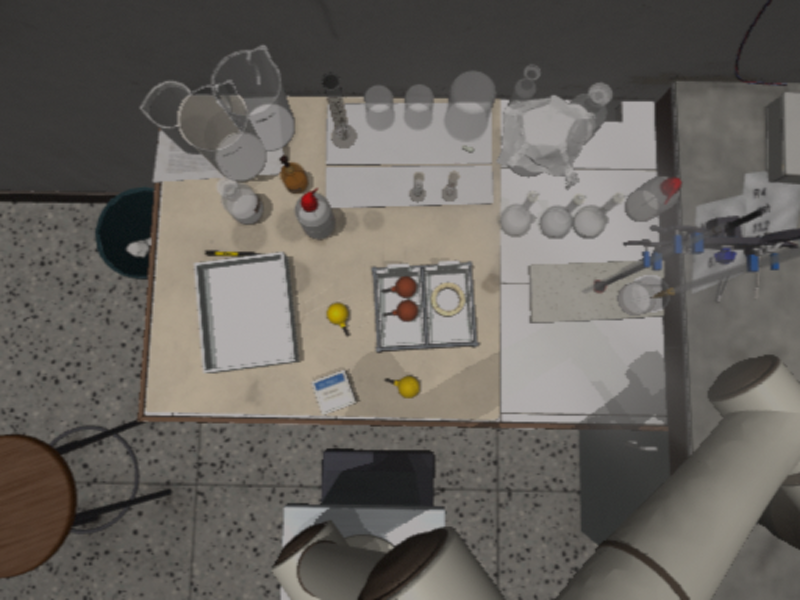

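The side view shows the organiser at about (405,300) with the bulbs in its near bay. In the top view the red-brown bulbs are at (404,287) and (404,311), in the left bin. The tape is in the right bin at (447,300). The look-alikes are the yellow bulbs at (338,313) and (408,387) on the bench. The tray is at (247,312).

Candidates for the bin: the left one (400,310) with red-brown bulbs, or the right one (448,300) with tape. I choose the left and will check it in a close crop.

Run:
```python
from station import r, imaging, job
import cv2, numpy as np
p=imaging.capture("top"); np.savez("top.npz",**{k:p[k] for k in("pixels","mtx","view")})
c=p["pixels"][155:235,225:325,::-1]; cv2.imwrite("pics/top_crop1.png",cv2.resize(c,(800,640)[:2],interpolation=cv2.INTER_CUBIC)[:600])
c=p["pixels"][150:245,115:200,::-1]; cv2.imwrite("pics/top_crop2.png",cv2.resize(c,None,fx=6,fy=6,interpolation=cv2.INTER_CUBIC))
p=imaging.capture("side"); np.savez("side.npz",**{k:p[k] for k in("pixels","mtx","view")})
c=p["pixels"][155:225,220:300,::-1]; cv2.imwrite("pics/side_crop1.png",cv2.resize(c,None,fx=8,fy=8,interpolation=cv2.INTER_CUBIC))
```

```text
(no output)
```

View pics/top_crop1.png

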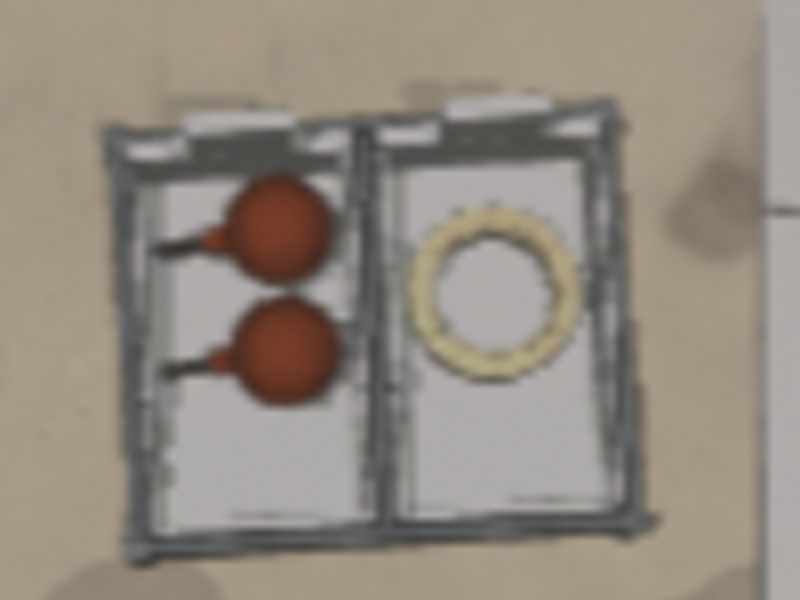

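View pics/side_crop1.png

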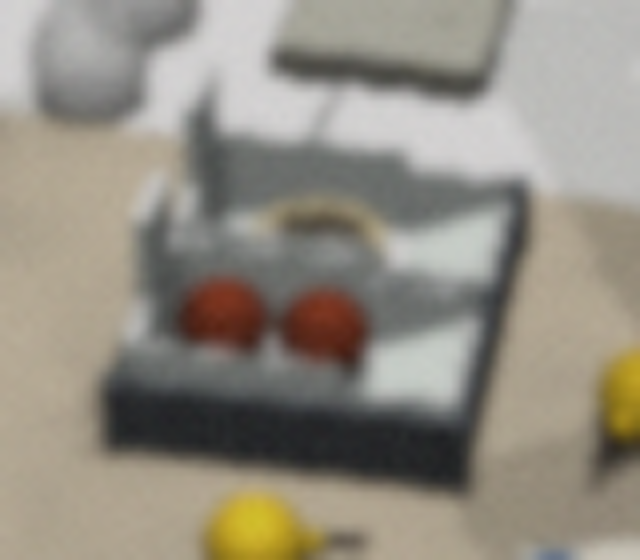

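View pics/top_crop2.png

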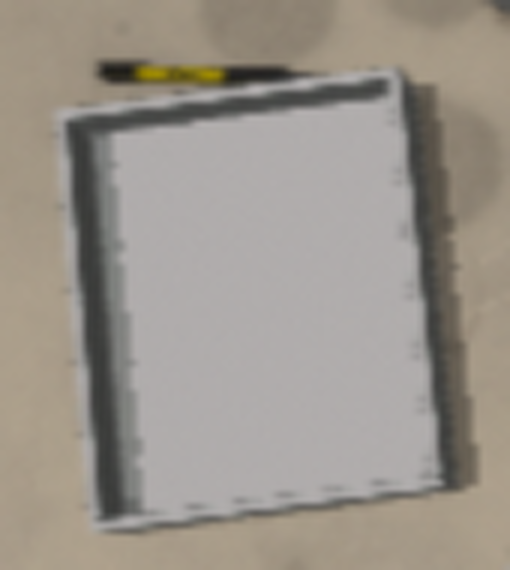

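The crop confirms that the left bin holds the two red-brown bulbs. Its tab top is at about crop (240,122), and the organiser is yawed a few degrees.

```bash
cat > h.py <<'E'
import numpy as np
from scipy.optimize import least_squares
T=np.load("top.npz"); S=np.load("side.npz")
def ray(c,u,v):
    R=c["view"][:3,:3];t=c["view"][:3,3]
    d=R.T@np.linalg.inv(c["mtx"])@[u,v,1]; return -R.T@t,d
def onz(c,u,v,z):
    o,d=ray(c,u,v); return o+d*(z-o[2])/d[2]
def proj(c,P):
    P=np.atleast_2d(P); q=(c["view"][:3,:3]@P.T).T+c["view"][:3,3]; q=(c["mtx"]@q.T).T; return q[:,:2]/q[:,2:]
def cr(x,y,ou,ov,f): return (x+.5)/f-.5+ou,(y+.5)/f-.5+ov
def rect(pts,lx,ly):
    # order: TL,TR,BR,BL in top img => (+x,+y),(+x,-y),(-x,-y),(-x,+y)
    L=np.array([[lx,ly],[lx,-ly],[-lx,-ly],[-lx,ly]])/2
    f=lambda q:(np.c_[np.cos(q[2])*L[:,0]-np.sin(q[2])*L[:,1]+q[0],np.sin(q[2])*L[:,0]+np.cos(q[2])*L[:,1]+q[1]]-pts).ravel()
    s=least_squares(f,[*pts.mean(0),0]); return s.x,np.round(s.fun.reshape(-1,2)*1000,1).tolist()
E
python3 - <<'E'
from h import *
o=np.array([onz(T,*cr(x,y,225,155,8),.042)[:2] for x,y in[(108,130),(618,105),(640,525),(135,553)]])
q,res=rect(o,.166,.198); print("org",q[:2],np.degrees(q[2]),res)
t=np.array([onz(T,*cr(x,y,115,150,6),.05)[:2] for x,y in[(58,112),(403,70),(445,487),(92,530)]])
qt,res=rect(t,.22,.18); print("tray",qt[:2],np.degrees(qt[2]),res)
print("tab from img",onz(T,*cr(240,122,225,155,8),.110), "other", onz(T,*cr(499,107,225,155,8),.110))
c,s=np.cos(q[2]),np.sin(q[2])
print("tab from org",q[:2]+np.array([[c,-s],[s,c]])@[.075-.004,.048])
for n,px,py,z in[("box",334,392,.032),("wash",310,200,.16),("reag",232,187,.15),("wash base",318,222,.06),("stand near-left",530,322,.032),("standfar",530,263,.032),("sticky",338,313,.02),("y2",408,387,.02),("box r",355,405,.032),("bench",500,415,0),("pap",500,330,0),("benchleft",150,415,0),("reag base",240,205,.05),("brown",293,178,.05)]:
    print(n,onz(T,px*.64,py*.64,z).round(3))
def P(x,y,z):
    return np.r_[q[:2]+np.array([[c,-s],[s,c]])@[x,y],z]
# side check
import cv2
im=S["pixels"][:,:,::-1].copy(); im=cv2.resize(im,None,fx=4,fy=4,interpolation=cv2.INTER_CUBIC)
for z in(0,.042):
  for x in(-.083,.083):
    for y in(-.099,.099):
      u=proj(S,P(x,y,z))[0]*4+1.5; cv2.circle(im,tuple(int(a) for a in u),4,(0,255,0),1)
for y in(.028,.068):
   for zz in(.070,.110):
     for x in(.067,.075):
       u=proj(S,P(x,y,zz))[0]*4+1.5; cv2.circle(im,tuple(int(a) for a in u),4,(255,0,255),1)
cv2.imwrite("pics/sidechk.png",im[600:930,830:1230][:, :])
E
```

```text
org [ 0.54651079 -0.11223571] 4.049590916794228 [[0.4, -0.8], [0.8, 0.9], [-0.8, -1.9], [-0.4, 1.8]]
tray [0.52738368 0.2426515 ] 8.13200053212795 [[1.4, 0.2], [1.5, 0.0], [-1.2, -0.3], [-1.7, 0.1]]
tab from img [ 0.61283667 -0.05888291  0.11      ] other [ 0.62015903 -0.15399409  0.11      ]
tab from org [ 0.61394377 -0.05934154]
box [0.373 0.062 0.032]
wash [0.721 0.103 0.16 ]
reag [0.746 0.249 0.15 ]
wash base [0.707 0.102 0.06 ]
stand near-left [ 0.518 -0.324  0.032]
standfar [ 0.638 -0.325  0.032]
sticky [0.53  0.061 0.02 ]
y2 [ 0.385 -0.083  0.02 ]
box r [0.348 0.02  0.032]
bench [ 0.332 -0.269  0.   ]
pap [ 0.503 -0.27   0.   ]
benchleft [0.319 0.435 0.   ]
reag base [0.742 0.262 0.05 ]
brown [0.801 0.158 0.05 ]
```

View pics/sidechk.png

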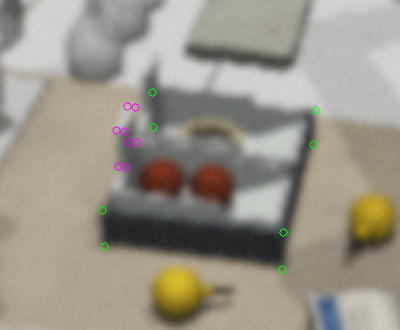

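The reprojection agrees with the side view. The moves can only turn the tool about its own pointing axis. So I'll grip the tab across its 40 mm width, with the jaws along the bin's y, so the bin can later be pivoted in the pads. The pivot comes from pushing its low front face against the top outer edge of the tray's -y wall, which sends the bulbs over the wall into the tray.

```bash
cat > plan.py <<'E'
import numpy as np,sys
from station import r
def yaw(): 
    R=r.sense()["ee_rot"]; return np.degrees(np.arctan2(R[1][1],R[0][1]))
def plan(pts,maxd=.045,maxt=8.0):
    """pts: list of (x,y,z,yaw_y deg, claw)"""
    s=r.sense(); p=np.array(s["tcp_pos"]); w=yaw()
    print("t",round(s["time_s"],2),"tcp",np.round(p,4),"yaw",round(w,2),"tilt",np.round(np.array(s["ee_rot"])[:,0],3),"j",np.round(s["joints"],1),"F",np.round(s["wrist_force"],1),"g",round(s["gripper_width"],3))
    X=[];TW=[]
    for q in pts:
        t=np.array(q[:3]); d=t-p; dw=(q[3]-w+180)%360-180
        n=max(1,int(np.ceil(max(np.linalg.norm(d)/maxd,abs(dw)/maxt))))
        for i in range(n):
            a=np.radians(w); y=np.array([np.cos(a),np.sin(a),0]); x=np.array([0,0,-1.]); z=np.cross(x,y)
            st=d/n; X.append([round(float(st@v),4) for v in(x,y,z)]); TW.append(round(-dw/n,2)); w+=dw/n
        p=t
    print(len(X)); print(X); print(TW)
E
python3 - <<'E'
from plan import *
plan([(.30,-.27,.235,94),(.6135,-.059,.20,94)])
E
```

```text
t 1.1 tcp [ 0.2415 -0.5764  0.2366] yaw 112.73 tilt [ 0. -0. -1.] j [-52.5  22.    0.5  -0.  -68.4 -14.8] F [ 0.4 -0.2 -0.7] g 1.004
16
[[0.0002, 0.0371, 0.0246], [0.0002, 0.0383, 0.0229], [0.0002, 0.0393, 0.021], [0.0002, 0.0402, 0.0192], [0.0002, 0.0411, 0.0173], [0.0002, 0.0418, 0.0154], [0.0002, 0.0425, 0.0134], [0.0039, 0.021, 0.0364], [0.0039, 0.021, 0.0364], [0.0039, 0.021, 0.0364], [0.0039, 0.021, 0.0364], [0.0039, 0.021, 0.0364], [0.0039, 0.021, 0.0364], [0.0039, 0.021, 0.0364], [0.0039, 0.021, 0.0364], [0.0039, 0.021, 0.0364]]
[np.float64(2.68), np.float64(2.68), np.float64(2.68), np.float64(2.68), np.float64(2.68), np.float64(2.68), np.float64(2.68), np.float64(-0.0), np.float64(-0.0), np.float64(-0.0), np.float64(-0.0), np.float64(-0.0), np.float64(-0.0), np.float64(-0.0), np.float64(-0.0), np.float64(-0.0)]
```

>>> apply_moves(
  xyz=[
    [0,0.037,0.025],
    [0,0.038,0.023],
    [0,0.039,0.021],
    [0,0.04,0.019],
    [0,0.041,0.017],
    [0,0.042,0.015],
    [0,0.043,0.013],
  ],
  twist=[2.7,2.7,2.7,2.7,2.7,2.7,2.7],
  claw=[1,1,1,1,1,1,1],
)

```text
time_s: 1.8
tcp_pos: [0.303, -0.2659, 0.2342]
ee_rot: [[0.0, -0.044, 0.999], [-0.001, 0.999, 0.044], [-1.0, -0.001, 0.0]]
wrist_force: [1.2, -0.2, -0.1]
gripper_width: 1.002
```

Run:
```python
from plan import *
plan([(.6135,-.059,.20,94)])
```

```text
t 1.8 tcp [ 0.303  -0.2659  0.2342] yaw 92.52 tilt [ 0.    -0.001 -1.   ] j [-17.9  -0.2 -28.4   0.1 -61.8 -69.6] F [ 1.2 -0.2 -0.1] g 1.002
9
[[0.0038, 0.0215, 0.0355], [0.0038, 0.0213, 0.0355], [0.0038, 0.0212, 0.0356], [0.0038, 0.0211, 0.0357], [0.0038, 0.021, 0.0357], [0.0038, 0.0209, 0.0358], [0.0038, 0.0208, 0.0358], [0.0038, 0.0207, 0.0359], [0.0038, 0.0206, 0.036]]
[np.float64(-0.16), np.float64(-0.16), np.float64(-0.16), np.float64(-0.16), np.float64(-0.16), np.float64(-0.16), np.float64(-0.16), np.float64(-0.16), np.float64(-0.16)]
```

>>> apply_moves(
  xyz=[
    [0,0,0],
    [0,0,0],
    [0,0,0],
    [0,0,0],
    [0,0,0],
    [0,0,0],
    [0,0,0],
    [0,0,0],
    [0,0,0],
    [0,0,0],
    [0,0,0],
    [0,0,0],
  ],
  twist=[-8.5,-8.5,-8.5,-8.5,-8.5,-8.5,-8.5,-8.5,-8.5,-8.5,-8.5,-8.5],
  claw=[1,1,1,1,1,1,1,1,1,1,1,1],
)

```text
time_s: 3.0
tcp_pos: [0.3044, -0.2595, 0.2379]
ee_rot: [[0.01, -0.962, -0.274], [-0.004, -0.274, 0.962], [-1.0, -0.009, -0.006]]
wrist_force: [-0.6, 0.6, 0.3]
gripper_width: 1.0
```

Run:
```python
from plan import *
plan([(.6135,-.059,.20,-86)])
```

```text
t 3.0 tcp [ 0.3044 -0.2595  0.2379] yaw -164.09 tilt [ 0.01  -0.004 -1.   ] j [-16.9  -1.1 -28.6   0.  -61.8  32.8] F [-0.6  0.6  0.3] g 1.0
10
[[0.0038, -0.0352, 0.0108], [0.0038, -0.0364, 0.0059], [0.0038, -0.0368, 0.0009], [0.0038, -0.0366, -0.0041], [0.0038, -0.0357, -0.009], [0.0038, -0.0342, -0.0138], [0.0038, -0.032, -0.0183], [0.0038, -0.0292, -0.0225], [0.0038, -0.0259, -0.0262], [0.0038, -0.0221, -0.0295]]
[np.float64(-7.81), np.float64(-7.81), np.float64(-7.81), np.float64(-7.81), np.float64(-7.81), np.float64(-7.81), np.float64(-7.81), np.float64(-7.81), np.float64(-7.81), np.float64(-7.81)]
```

>>> apply_moves(
  xyz=[
    [0.004,-0.035,0.011],
    [0.004,-0.036,0.006],
    [0.004,-0.037,0.001],
    [0.004,-0.037,-0.004],
    [0.004,-0.036,-0.009],
    [0.004,-0.034,-0.014],
    [0.004,-0.032,-0.018],
    [0.004,-0.029,-0.0225],
    [0.004,-0.026,-0.026],
    [0.004,-0.022,-0.0295],
    [0,0,0],
  ],
  twist=[-7.8,-7.8,-7.8,-7.8,-7.8,-7.8,-7.8,-7.8,-7.8,-7.8,0],
  claw=[1,1,1,1,1,1,1,1,1,1,1],
)

```text
time_s: 4.1
tcp_pos: [0.6205, -0.0428, 0.2018]
ee_rot: [[0.018, 0.126, -0.992], [-0.006, -0.992, -0.126], [-1.0, 0.008, -0.017]]
wrist_force: [-0.3, -0.2, -0.2]
gripper_width: 0.996
```

Run:
```python
from plan import *
plan([(.6135,-.059,.15,-86)])
```

```text
t 4.1 tcp [ 0.6205 -0.0428  0.2018] yaw -82.78 tilt [ 0.018 -0.006 -1.   ] j [ 11.2  22.7  -3.9   0.6 -62.4  85.8] F [-0.3 -0.2 -0.2] g 0.996
2
[[0.0259, 0.0076, 0.0045], [0.0259, 0.0077, 0.0043]]
[np.float64(1.61), np.float64(1.61)]
```

>>> apply_moves(
  xyz=[
    [0.02,0.008,0.005],
    [0.02,0.008,0.0045],
    [0,0,0],
    [0,0,0],
  ],
  twist=[1.6,1.6,0,0],
  claw=[0.7,0.7,0.7,0.7],
)

```text
time_s: 4.5
tcp_pos: [0.6142, -0.0597, 0.1612]
ee_rot: [[0.018, 0.068, -0.998], [-0.006, -0.998, -0.068], [-1.0, 0.007, -0.018]]
wrist_force: [0.3, -0.8, -0.1]
gripper_width: 0.741
```

Run:
```python
from plan import *
import cv2
from station import imaging
plan([(.6135,-.059,.15,-86)])
p=imaging.capture("side");cv2.imwrite("pics/s1.png",cv2.resize(p["pixels"][110:230,200:330,::-1],None,fx=5,fy=5,interpolation=cv2.INTER_CUBIC))
p=imaging.capture("top");cv2.imwrite("pics/t1.png",cv2.resize(p["pixels"][120:240,200:330,::-1],None,fx=5,fy=5,interpolation=cv2.INTER_CUBIC))
```

```text
t 4.5 tcp [ 0.6142 -0.0597  0.1612] yaw -86.1 tilt [ 0.018 -0.006 -1.   ] j [  9.7  24.2  -7.8   0.6 -57.   83.9] F [ 0.3 -0.8 -0.1] g 0.741
1
[[0.0112, -0.0007, 0.0006]]
[np.float64(-0.1)]
```

View pics/s1.png

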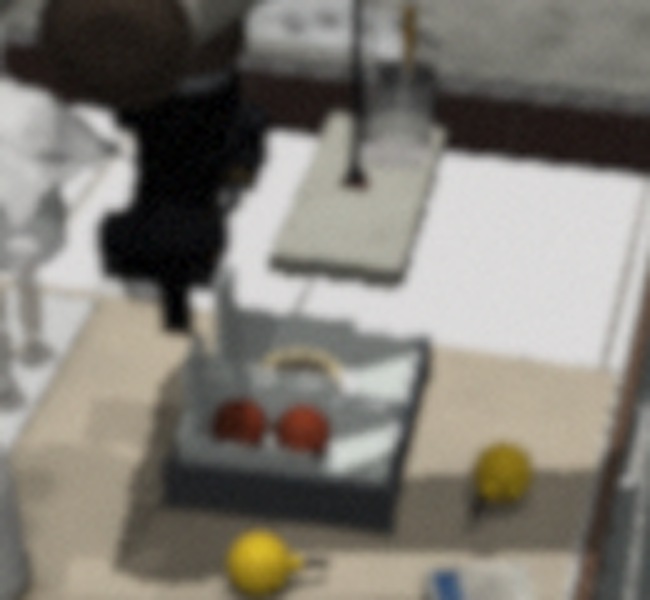

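View pics/t1.png

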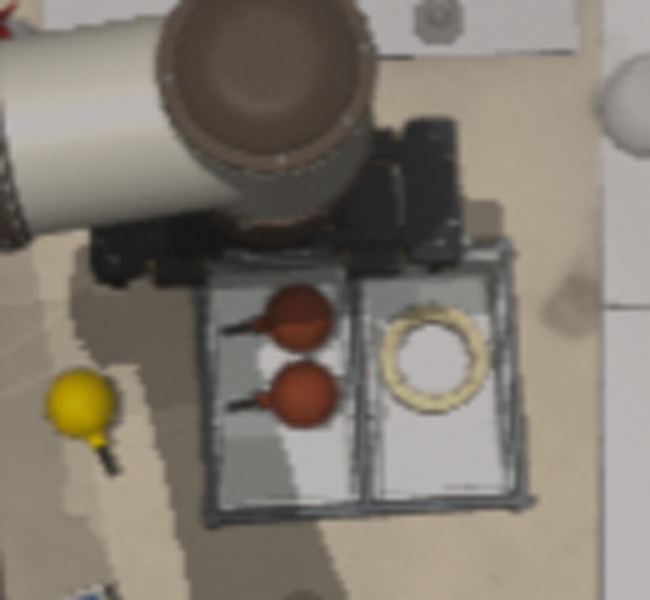

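The gripper is above the left bin's tab and clear of the other tab. I'll descend now.

>>> apply_moves(
  xyz=[
    [0.019,-0.0003,0.0005],
    [0.019,-0.0003,0.0005],
    [0.019,0,0.0005],
    [0.019,0,0.0005],
    [0,0,0],
    [0,0,0],
  ],
  twist=[0,0,0,0,0,0],
  claw=[0.7,0.7,0.7,0.7,0.7,0.7],
)

```text
time_s: 5.2
tcp_pos: [0.6197, -0.0582, 0.0928]
ee_rot: [[0.037, 0.071, -0.997], [-0.004, -0.997, -0.071], [-0.999, 0.007, -0.036]]
wrist_force: [-0.0, 0.3, 0.6]
gripper_width: 0.701
```

>>> apply_moves(
  xyz=[
    [0.004,0.0005,0.003],
    [0.004,0,0.003],
    [0,0,0],
    [0,0,0],
  ],
  twist=[0,0,0,0],
  claw=[0.7,0.7,0.7,0.7],
)

```text
time_s: 5.6
tcp_pos: [0.6157, -0.0588, 0.0883]
ee_rot: [[0.044, 0.072, -0.996], [-0.004, -0.997, -0.072], [-0.999, 0.007, -0.043]]
wrist_force: [0.3, 0.4, -0.1]
gripper_width: 0.698
```

>>> apply_moves(
  xyz=[
    [0.002,0,0.003],
    [0,0,0],
    [0,0,0],
    [0,0,0],
  ],
  twist=[0,0,0,0],
  claw=[0,0,0,0],
)

```text
time_s: 6.0
tcp_pos: [0.6128, -0.0591, 0.0866]
ee_rot: [[0.045, 0.071, -0.996], [-0.004, -0.997, -0.072], [-0.999, 0.007, -0.044]]
wrist_force: [-0.3, 0.8, -0.3]
gripper_width: 0.455
```

>>> apply_moves(
  xyz=[
    [-0.005,0,0],
    [-0.01,0,-0.0004],
    [-0.01,0,-0.0004],
  ],
  twist=[0,0,0],
  claw=[0,0,0],
)

```text
time_s: 6.3
tcp_pos: [0.6109, -0.0591, 0.1105]
ee_rot: [[0.039, 0.071, -0.997], [-0.004, -0.997, -0.071], [-0.999, 0.007, -0.039]]
wrist_force: [-0.3, -0.3, -2.7]
gripper_width: 0.453
```

Run:
```python
from plan import *
import cv2
from station import imaging
plan([(.6135,-.059,.15,-86)])
p=imaging.capture("side");cv2.imwrite("pics/s2.png",cv2.resize(p["pixels"][130:230,200:330,::-1],None,fx=6,fy=6,interpolation=cv2.INTER_CUBIC))
```

```text
t 6.3 tcp [ 0.6109 -0.0591  0.1105] yaw -85.94 tilt [ 0.039 -0.004 -0.999] j [  9.9  26.4 -12.6   0.8 -48.8  83.7] F [-0.3 -0.3 -2.7] g 0.453
1
[[-0.0395, 0.0001, -0.0026]]
[np.float64(0.06)]
```

View pics/s2.png

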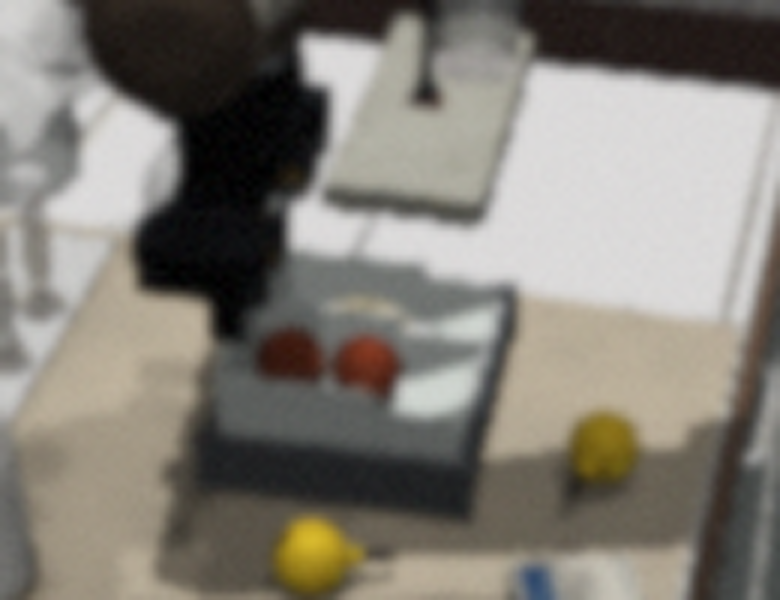

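The side view shows the bin rising with its side wall parallel to the organiser's edge. The wrist carries its weight (2.7 N). I'll keep lifting.

>>> apply_moves(
  xyz=[
    [-0.012,0,-0.0015],
    [-0.012,0,-0.001],
    [-0.015,0,-0.001],
    [-0.02,0,-0.001],
    [-0.02,0,-0.001],
  ],
  twist=[0,0,0,0,0],
  claw=[0,0,0,0,0],
)

```text
time_s: 6.85
tcp_pos: [0.6128, -0.0583, 0.1962]
ee_rot: [[0.04, 0.071, -0.997], [-0.003, -0.997, -0.071], [-0.999, 0.006, -0.039]]
wrist_force: [0.6, 0.3, -2.1]
gripper_width: 0.454
```

Run:
```python
from plan import *
import cv2
from station import imaging
plan([(.6135,-.059,.19,-86)])
p=imaging.capture("side");cv2.imwrite("pics/s3.png",cv2.resize(p["pixels"][130:230,200:330,::-1],None,fx=6,fy=6,interpolation=cv2.INTER_CUBIC))
```

```text
t 6.85 tcp [ 0.6128 -0.0583  0.1962] yaw -85.95 tilt [ 0.04  -0.003 -0.999] j [  9.9  21.8  -6.3   0.7 -59.7  83.8] F [ 0.6  0.3 -2.1] g 0.454
1
[[0.0062, 0.0008, -0.0006]]
[np.float64(0.05)]
```

View pics/s3.png

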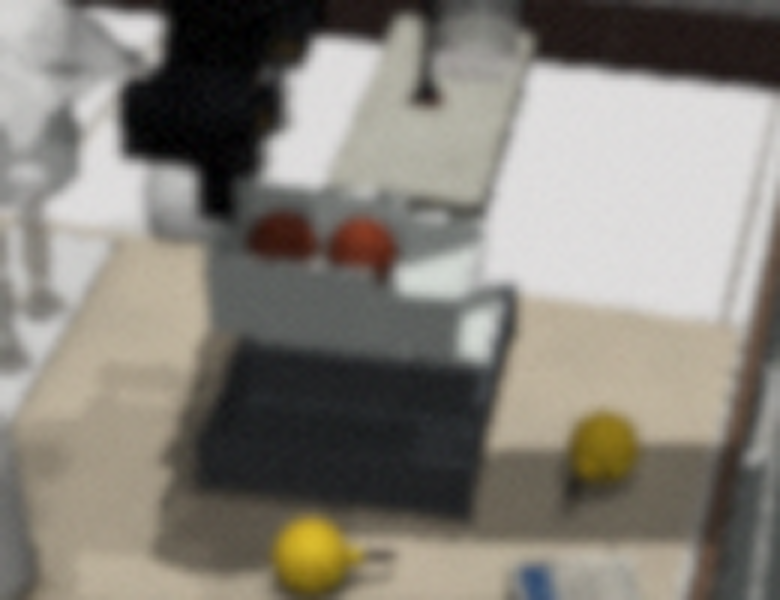

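The bin is level and clear of the organiser, with its underside at about z=0.115. Next I'll turn it so the front faces the tray (+y).

Run:
```python
from plan import *
plan([(.6145,-.0135,.196,-172)],maxt=5.4)
```

```text
t 6.9 tcp [ 0.6151 -0.0584  0.2008] yaw -85.9 tilt [ 0.048 -0.004 -0.999] j [  9.9  21.5  -6.    0.8 -59.8  83.8] F [ 1.6 -0.5  1.3] g 0.455
16
[[0.0003, -0.0028, -0.0002], [0.0003, -0.0028, 0.0001], [0.0003, -0.0028, 0.0004], [0.0003, -0.0027, 0.0006], [0.0003, -0.0027, 0.0009], [0.0003, -0.0026, 0.0011], [0.0003, -0.0025, 0.0014], [0.0003, -0.0023, 0.0016], [0.0003, -0.0022, 0.0018], [0.0003, -0.002, 0.002], [0.0003, -0.0018, 0.0022], [0.0003, -0.0016, 0.0023], [0.0003, -0.0013, 0.0025], [0.0003, -0.0011, 0.0026], [0.0003, -0.0009, 0.0027], [0.0003, -0.0006, 0.0027]]
[np.float64(5.38), np.float64(5.38), np.float64(5.38), np.float64(5.38), np.float64(5.38), np.float64(5.38), np.float64(5.38), np.float64(5.38), np.float64(5.38), np.float64(5.38), np.float64(5.38), np.float64(5.38), np.float64(5.38), np.float64(5.38), np.float64(5.38), np.float64(5.38)]
```

>>> apply_moves(
  xyz=[
    [0,-0.003,0],
    [0,-0.003,0],
    [0,-0.003,0],
    [0,-0.003,0.001],
    [0,-0.003,0.001],
    [0,-0.0025,0.001],
    [0,-0.0025,0.0015],
    [0,-0.0025,0.0015],
  ],
  twist=[3,5,5.5,5.5,5.5,5.5,5.5,5.5],
  claw=[0,0,0,0,0,0,0,0],
)

```text
time_s: 7.7
tcp_pos: [0.6143, -0.0337, 0.2057]
ee_rot: [[0.054, -0.623, -0.78], [-0.001, -0.781, 0.624], [-0.999, -0.033, -0.043]]
wrist_force: [0.1, 0.2, -2.1]
gripper_width: 0.454
```

Run:
```python
from plan import *
plan([(.6145,-.0135,.196,-172)],maxt=5.4)
```

```text
t 7.7 tcp [ 0.6143 -0.0337  0.2057] yaw -128.58 tilt [ 0.054 -0.001 -0.999] j [ 12.3  20.9  -6.3   0.9 -59.8  38.7] F [ 0.1  0.2 -2.1] g 0.454
9
[[0.0011, -0.0018, 0.0014], [0.0011, -0.0016, 0.0015], [0.0011, -0.0015, 0.0017], [0.0011, -0.0014, 0.0018], [0.0011, -0.0012, 0.0019], [0.0011, -0.001, 0.002], [0.0011, -0.0009, 0.0021], [0.0011, -0.0007, 0.0021], [0.0011, -0.0005, 0.0022]]
[np.float64(4.82), np.float64(4.82), np.float64(4.82), np.float64(4.82), np.float64(4.82), np.float64(4.82), np.float64(4.82), np.float64(4.82), np.float64(4.82)]
```

>>> apply_moves(
  xyz=[
    [0.001,-0.002,0.0015],
    [0.001,-0.0015,0.0015],
    [0.001,-0.0015,0.0015],
    [0.001,-0.0015,0.002],
    [0.001,-0.001,0.002],
    [0.001,-0.001,0.002],
    [0.001,-0.001,0.002],
    [0.001,-0.0005,0.002],
    [0,0,0],
  ],
  twist=[5,5,5,5,5,5,5,3,0],
  claw=[0,0,0,0,0,0,0,0,0],
)

```text
time_s: 8.6
tcp_pos: [0.613, -0.0149, 0.1985]
ee_rot: [[0.052, -0.978, -0.202], [-0.001, -0.203, 0.979], [-0.999, -0.051, -0.012]]
wrist_force: [0.0, 0.0, -2.0]
gripper_width: 0.459
```

Run:
```python
from plan import *
import cv2
from station import imaging
plan([(.6145,-.0135,.127,-172)],maxd=.015)
p=imaging.capture("side");cv2.imwrite("pics/s4.png",cv2.resize(p["pixels"][120:300,170:350,::-1],None,fx=3.3,fy=3.3,interpolation=cv2.INTER_CUBIC))
p=imaging.capture("top");cv2.imwrite("pics/t4.png",cv2.resize(p["pixels"][110:260,110:310,::-1],None,fx=4,fy=4,interpolation=cv2.INTER_CUBIC))
```

```text
t 8.6 tcp [ 0.613  -0.0149  0.1985] yaw -168.28 tilt [ 0.052 -0.001 -0.999] j [ 14.1  21.1  -7.1   0.9 -58.9  -2.9] F [ 0.  0. -2.] g 0.459
5
[[0.0143, -0.0004, 0.0002], [0.0143, -0.0003, 0.0002], [0.0143, -0.0003, 0.0002], [0.0143, -0.0003, 0.0002], [0.0143, -0.0003, 0.0002]]
[np.float64(0.74), np.float64(0.74), np.float64(0.74), np.float64(0.74), np.float64(0.74)]
```

View pics/s4.png

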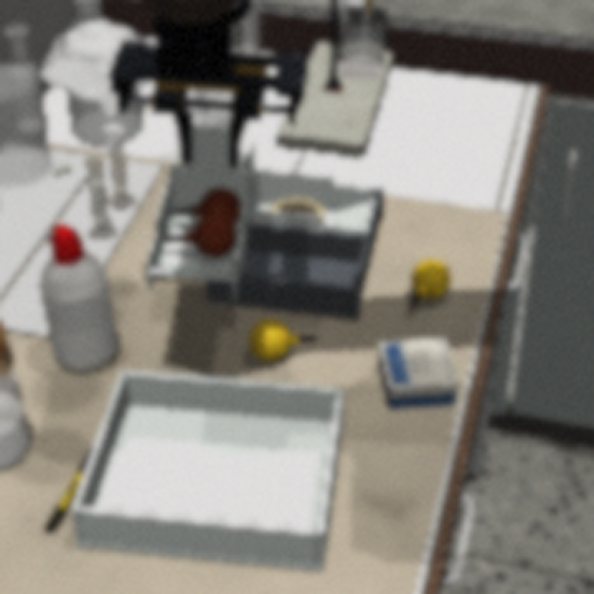

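View pics/t4.png

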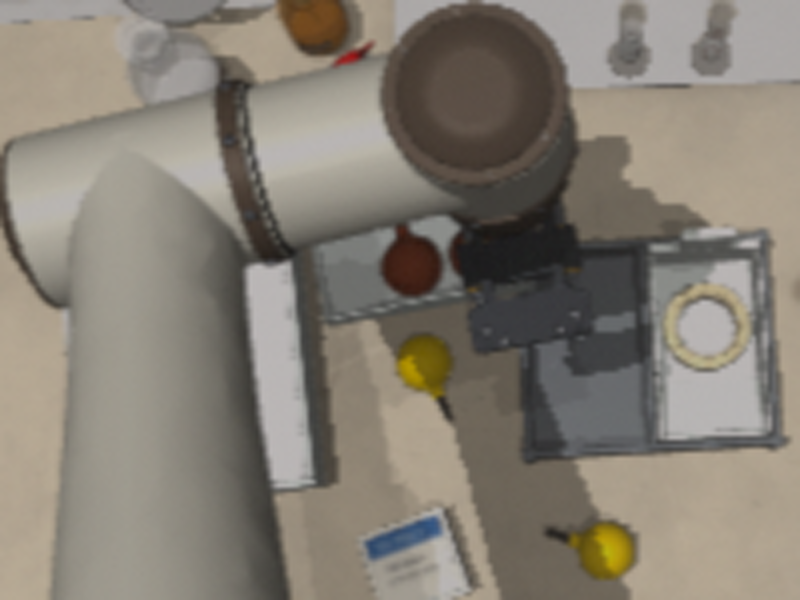

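The bin now points at the tray with both bulbs inside it. The side view shows a gap between its front (160,275) and the tray wall (230,385). The yellow bulb at (270,340) is to the robot's side of the bin. I'll lower it, shifting slightly to +x.

Run:
```python
from plan import *
plan([(.621,-.0137,.119,-172)],maxd=.02)
```

```text
t 8.7 tcp [ 0.6132 -0.015   0.1987] yaw -168.22 tilt [ 0.053 -0.001 -0.999] j [ 14.1  21.1  -7.1   0.9 -58.9  -2.8] F [ 0.8  0.5 -2.5] g 0.457
5
[[0.0159, -0.0016, -0.0001], [0.0159, -0.0016, -0.0], [0.0159, -0.0016, -0.0], [0.0159, -0.0016, 0.0], [0.0159, -0.0016, 0.0]]
[np.float64(0.76), np.float64(0.76), np.float64(0.76), np.float64(0.76), np.float64(0.76)]
```

>>> apply_moves(
  xyz=[
    [0.016,-0.001,0],
    [0.016,-0.001,0],
    [0.016,-0.001,0],
    [0.016,-0.001,0],
    [0.012,0,0],
  ],
  twist=[0.8,0.8,0.8,0.8,0.8],
  claw=[0,0,0,0,0],
)

```text
time_s: 9.2
tcp_pos: [0.6236, -0.0148, 0.1246]
ee_rot: [[0.061, -0.989, -0.137], [-0.0, -0.138, 0.99], [-0.998, -0.06, -0.009]]
wrist_force: [-2.1, 0.5, 9.4]
gripper_width: 0.46
```

Run:
```python
from plan import *
import cv2
from station import imaging
plan([(.621,-.0137,.119,-172)],maxd=.015)
p=imaging.capture("side");cv2.imwrite("pics/s5.png",cv2.resize(p["pixels"][140:290,170:320,::-1],None,fx=4,fy=4,interpolation=cv2.INTER_CUBIC))
```

```text
t 9.2 tcp [ 0.6236 -0.0148  0.1246] yaw -172.08 tilt [ 0.061 -0.    -0.998] j [ 13.9  25.9 -11.3   1.1 -49.5  -6.7] F [-2.1  0.5  9.4] g 0.46
1
[[0.0056, 0.0024, 0.0014]]
[np.float64(-0.08)]
```

View pics/s5.png

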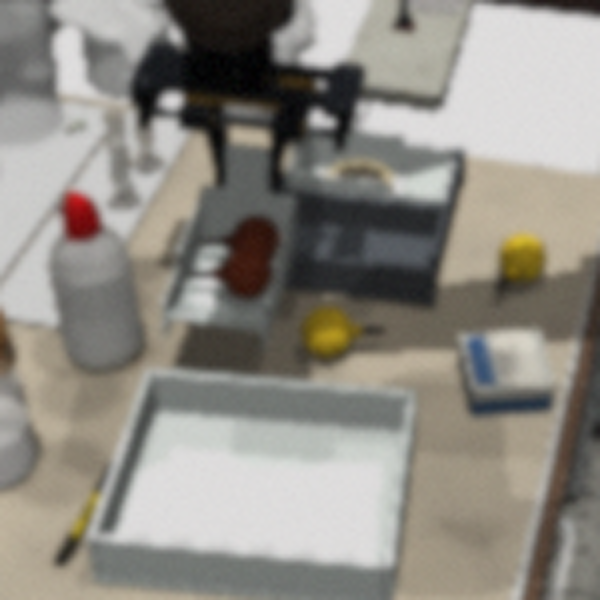

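The wrist reads +9 N. The bin's back has touched the organiser's edge, which sits just behind it. I'll lift slightly, go forward and look again.

>>> apply_moves(
  xyz=[
    [-0.008,0,0],
    [-0.004,0.002,0.006],
    [0,0.002,0.006],
    [0,0,0.006],
  ],
  twist=[0,0,0,0],
  claw=[0,0,0,0],
)

```text
time_s: 9.65
tcp_pos: [0.6165, 0.0029, 0.1382]
ee_rot: [[0.062, -0.989, -0.137], [-0.001, -0.137, 0.991], [-0.998, -0.061, -0.009]]
wrist_force: [-0.5, 0.6, -2.8]
gripper_width: 0.453
```

Run:
```python
from plan import *
import cv2
from station import imaging
plan([(.619,.003,.119,-172)],maxd=.015)
p=imaging.capture("side");cv2.imwrite("pics/s6.png",cv2.resize(p["pixels"][160:260,190:290,::-1],None,fx=6,fy=6,interpolation=cv2.INTER_CUBIC))
np.savez("s6.npz",**{k:p[k] for k in("pixels","mtx","view")})
```

```text
t 9.65 tcp [0.6165 0.0029 0.1382] yaw -172.08 tilt [ 0.062 -0.001 -0.998] j [ 15.8  24.4 -11.6   1.3 -50.6  -8.7] F [-0.5  0.6 -2.8] g 0.453
2
[[0.0096, -0.0013, -0.0001], [0.0096, -0.0013, -0.0001]]
[np.float64(-0.04), np.float64(-0.04)]
```

View pics/s6.png

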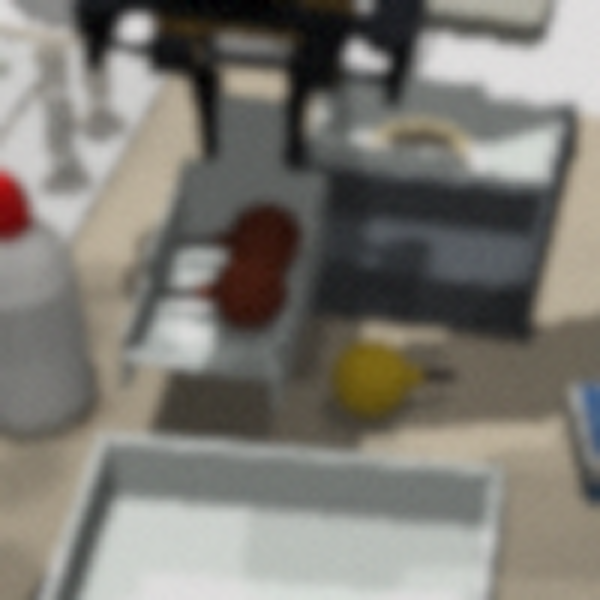

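Run:
```python
from h import *
S6=np.load("s6.npz"); a=np.radians(8.13); ex=np.array([np.cos(a),np.sin(a),0]); ey=np.array([-np.sin(a),np.cos(a),0]); o=np.array([.5274,.2427,0])
for nm,(x,y) in dict(lipL=(125,350),lipR=(283,366),botL=(126,382),botR=(278,410)).items():
  c,d=ray(S6,*cr(x,y,190,160,6)); k=(-.104-(c-o)@ey)/(d@ey); P=c+k*d; print(nm,"tray x",((P-o)@ex).round(4),"z",P[2].round(4))
for x in(0.01,.10): print(proj(S6,o+ex*x+ey*-.09+[0,0,.05])[0]-[190,160], "*6")
```

```text
lipL tray x 0.0985 z 0.0961
lipR tray x 0.0128 z 0.094
botL tray x 0.0999 z 0.0733
botR tray x 0.0169 z 0.0624
[47.40057375 73.86791276] *6
[20.13564606 71.49795823] *6
```

The front edge is 69 mm below the TCP, about 14 mm from the tray wall. I'll lower it so the front's foot is about 6 mm below the wall top.

>>> apply_moves(
  xyz=[
    [0.013,-0.0012,0],
    [0.011,-0.0012,0],
    [0.003,0,0.004],
  ],
  twist=[0,0,0],
  claw=[0,0,0],
)

```text
time_s: 10.0
tcp_pos: [0.6203, 0.009, 0.11]
ee_rot: [[0.064, -0.988, -0.139], [0.0, -0.139, 0.99], [-0.998, -0.063, -0.009]]
wrist_force: [-0.2, 0.9, -2.7]
gripper_width: 0.454
```

```bash
cat > tr.py <<'E'
from plan import *
a=np.radians(8.13); ex=np.array([np.cos(a),np.sin(a),0]); ey=np.array([-np.sin(a),np.cos(a),0]); o=np.array([.5274,.2427,0])
def st():
    s=r.sense(); p=np.array(s["tcp_pos"]); print("t",s["time_s"],"tray x %.4f h %.4f z %.4f"%((p-o)@ex,(p-o)@ey+.09,p[2]),"F",np.round(s["wrist_force"],1),"M",np.round(s["moment"],2),"yaw",round(yaw(),1),"tilt",np.round(np.array(s["ee_rot"])[:,0],3),"g",round(s["gripper_width"],3)); return p
def rows(targets):
    "targets list of (tray x, h, z): print tool shifts"
    s=r.sense(); p=np.array(s["tcp_pos"]); R=np.array(s["ee_rot"])
    for t in targets:
        q=o+ex*t[0]+ey*(t[1]-.09)+[0,0,t[2]]; print(np.round(R.T@(q-p),4).tolist()); p=q
E
python3 - <<'E'
from tr import *
import cv2
from station import imaging
st(); rows([(.055,-.15,.113)])
p=imaging.capture("side");cv2.imwrite("pics/s7.png",cv2.resize(p["pixels"][160:260,190:290,::-1],None,fx=6,fy=6,interpolation=cv2.INTER_CUBIC))
E
```

```text
t 10.0 tray x 0.0590 h -0.1545 z 0.1100 F [-0.2  0.9 -2.7] M [-0.05  0.28  0.01] yaw -172.0 tilt [ 0.064  0.    -0.998] g 0.454
[-0.0032, 0.0038, 0.0044]
```

View pics/s7.png

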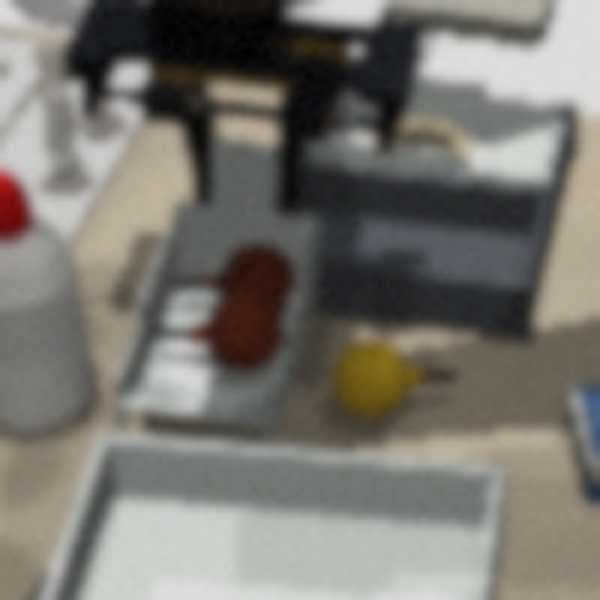

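Run:
```python
from tr import *
rows([(.057,-.146,.112),(.057,-.138,.122),(.057,-.131,.134),(.057,-.124,.146)])
```

```text
[-0.0025, 0.0015, 0.0078]
[-0.01, -0.0006, 0.0079]
[-0.012, -0.0007, 0.0069]
[-0.012, -0.0007, 0.0069]
```

>>> apply_moves(
  xyz=[
    [-0.0025,0.0015,0.008],
    [-0.01,-0.0005,0.008],
    [-0.011,-0.0005,0.008],
    [-0.011,-0.0005,0.008],
  ],
  twist=[0,0,0,0],
  claw=[0,0,0,0],
)

```text
time_s: 10.45
tcp_pos: [0.6139, 0.0389, 0.1449]
ee_rot: [[0.061, -0.988, -0.14], [-0.007, -0.14, 0.99], [-0.998, -0.059, -0.016]]
wrist_force: [0.4, -2.0, -3.4]
gripper_width: 0.456
```

Run:
```python
from tr import *
import cv2
from station import imaging
st(); rows([(.057,-.1115,.167)])
p=imaging.capture("side");cv2.imwrite("pics/s8.png",cv2.resize(p["pixels"][160:260,190:290,::-1],None,fx=6,fy=6,interpolation=cv2.INTER_CUBIC))
```

```text
t 10.45 tray x 0.0568 h -0.1240 z 0.1449 F [ 0.4 -2.  -3.4] M [-0.67  0.12  0.  ] yaw -171.9 tilt [ 0.061 -0.007 -0.998] g 0.456
[-0.0223, -0.0015, 0.0121]
```

View pics/s8.png

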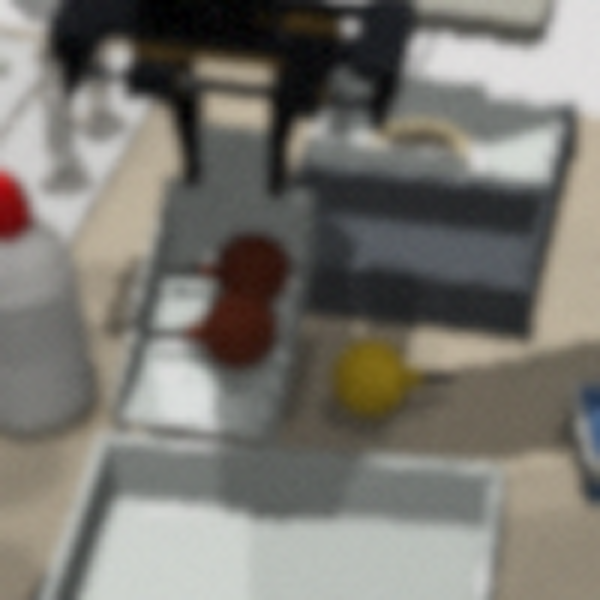

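It works: the lip (115–280,420) is against the tray wall and the back has risen, with only a few newtons of force. I'll continue the arc.

Run:
```python
from tr import *
rows([(.057,-.115,.155),(.057,-.105,.165),(.057,-.094,.174),(.057,-.083,.182),(.057,-.071,.189),(.057,-.058,.195)])
```

```text
[-0.008, 0.0004, 0.0076]
[-0.0101, -0.0006, 0.0098]
[-0.0092, -0.0006, 0.0109]
[-0.0082, -0.0005, 0.0109]
[-0.0072, -0.0005, 0.0119]
[-0.0062, -0.0004, 0.0129]
```

>>> apply_moves(
  xyz=[
    [-0.009,0,0.009],
    [-0.01,-0.0005,0.01],
    [-0.009,-0.0005,0.011],
    [-0.008,-0.0005,0.011],
  ],
  twist=[0,0,0,0],
  claw=[0,0,0,0],
)

```text
time_s: 10.9
tcp_pos: [0.6076, 0.0824, 0.1857]
ee_rot: [[0.065, -0.988, -0.141], [-0.008, -0.142, 0.99], [-0.998, -0.064, -0.017]]
wrist_force: [0.4, -1.8, -2.4]
gripper_width: 0.458
```

Run:
```python
from tr import *
import cv2
from station import imaging
st(); rows([(.057,-.071,.189)])
p=imaging.capture("side");cv2.imwrite("pics/s9.png",cv2.resize(p["pixels"][160:260,190:290,::-1],None,fx=6,fy=6,interpolation=cv2.INTER_CUBIC))
```

```text
t 10.9 tray x 0.0568 h -0.0801 z 0.1857 F [ 0.4 -1.8 -2.4] M [-0.7   0.07  0.02] yaw -171.8 tilt [ 0.065 -0.008 -0.998] g 0.458
[-0.0034, -0.0005, 0.009]
```

View pics/s9.png

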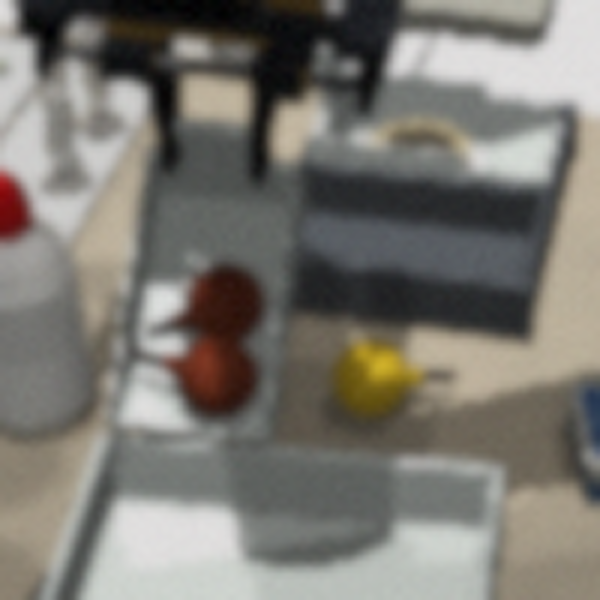

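>>> apply_moves(
  xyz=[
    [-0.005,-0.0005,0.012],
    [-0.005,-0.0005,0.013],
    [-0.005,-0.0005,0.013],
    [-0.003,-0.0005,0.013],
    [-0.003,-0.0005,0.013],
  ],
  twist=[0,0,0,0,0],
  claw=[0,0,0,0,0],
)

```text
time_s: 11.45
tcp_pos: [0.5994, 0.1518, 0.2096]
ee_rot: [[0.069, -0.987, -0.143], [-0.008, -0.144, 0.99], [-0.998, -0.067, -0.018]]
wrist_force: [0.5, -1.2, -0.7]
gripper_width: 0.454
```

Run:
```python
from tr import *
import cv2
from station import imaging
st(); rows([(.057,0,.209)])
p=imaging.capture("side");cv2.imwrite("pics/s10.png",cv2.resize(p["pixels"][160:290,190:300,::-1],None,fx=4.5,fy=4.5,interpolation=cv2.INTER_CUBIC))
```

```text
t 11.45 tray x 0.0584 h -0.0102 z 0.2096 F [ 0.5 -1.2 -0.7] M [-0.68  0.25 -0.02] yaw -171.7 tilt [ 0.069 -0.008 -0.998] g 0.454
[0.0004, 0.0014, 0.0102]
```

View pics/s10.png

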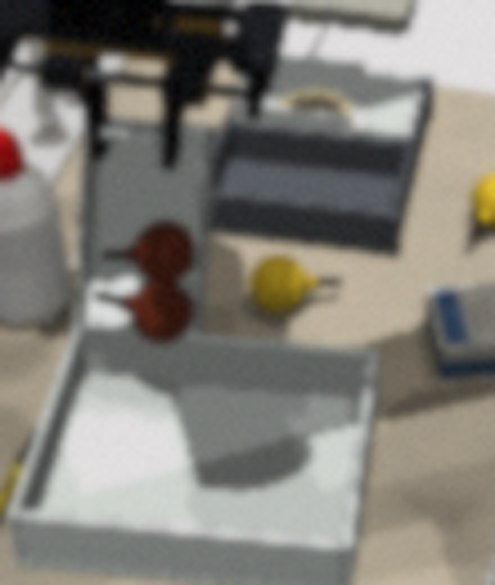

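>>> apply_moves(
  xyz=[
    [0,0,0.011],
    [0,0,0.01],
    [-0.001,0,0.006],
    [-0.001,0,0],
    [-0.001,0,0],
  ],
  twist=[0,0,0,0,0],
  claw=[0,0,0,0,0],
)

```text
time_s: 12.0
tcp_pos: [0.5947, 0.1841, 0.2119]
ee_rot: [[0.069, -0.987, -0.146], [-0.007, -0.147, 0.989], [-0.998, -0.067, -0.017]]
wrist_force: [0.3, -2.0, -0.6]
gripper_width: 0.449
```

```bash
cat > look.py <<'E'
from tr import *
import cv2,sys
from station import imaging
st()
p=imaging.capture("side");cv2.imwrite(f"pics/{sys.argv[1]}.png",cv2.resize(p["pixels"][150:290,180:310,::-1],None,fx=4.2,fy=4.2,interpolation=cv2.INTER_CUBIC))
E
python3 look.py s11
```

```text
t 12.0 tray x 0.0583 h 0.0225 z 0.2119 F [ 0.3 -2.  -0.6] M [-0.38  0.15  0.07] yaw -171.5 tilt [ 0.069 -0.007 -0.998] g 0.449
```

View pics/s11.png

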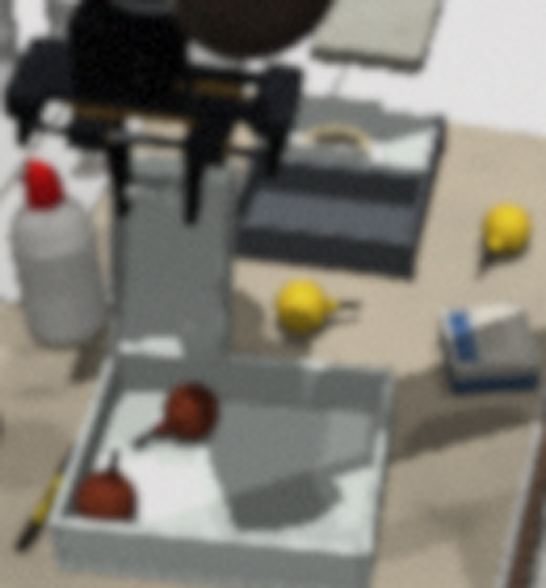

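Both red-brown bulbs lie in the tray, at side crop (190,412) and (107,497). The yellow bulb, box and bottle have not moved. Next I'll raise the empty bin, still tipped about 70°, and carry it round the robot's side to the bare bench.

>>> apply_moves(
  xyz=[
    [-0.02,0,0],
    [-0.03,0,0],
    [-0.03,0,0],
    [-0.02,0,0],
  ],
  twist=[0,0,0,0],
  claw=[0,0,0,0],
)

```text
time_s: 12.45
tcp_pos: [0.5857, 0.1843, 0.3083]
ee_rot: [[0.057, -0.988, -0.142], [-0.006, -0.142, 0.99], [-0.998, -0.056, -0.014]]
wrist_force: [-0.7, 1.0, -0.5]
gripper_width: 0.454
```

```bash
python3 look.py s12
python3 - <<'E'
from plan import *
plan([(.43,-.05,.31,-176),(.39,-.25,.30,-179),(.41,-.40,.28,180)],maxd=.035)
E
```

```text
t 12.45 tray x 0.0494 h 0.0239 z 0.3083 F [-0.7  1.  -0.5] M [ 0.13  0.22 -0.01] yaw -171.8 tilt [ 0.057 -0.006 -0.998] g 0.454
t 12.5 tcp [0.5869 0.1846 0.312 ] yaw -171.78 tilt [ 0.063 -0.004 -0.998] j [ 33.6  17.1   2.9   2.3 -73.  -26. ] F [ 0.1 -0.   1.6] g 0.454
20
[[0.0002, 0.021, -0.0233], [0.0002, 0.0208, -0.0235], [0.0002, 0.0206, -0.0236], [0.0002, 0.0204, -0.0238], [0.0002, 0.0202, -0.024], [0.0002, 0.02, -0.0241], [0.0002, 0.0198, -0.0243], [0.0002, 0.0196, -0.0245], [0.0002, 0.0194, -0.0246], [0.0017, 0.009, -0.0328], [0.0017, 0.0087, -0.0329], [0.0017, 0.0084, -0.0329], [0.0017, 0.0081, -0.033], [0.0017, 0.0078, -0.0331], [0.0017, 0.0075, -0.0331], [0.004, -0.0035, -0.0301], [0.004, -0.0036, -0.0301], [0.004, -0.0037, -0.03], [0.004, -0.0038, -0.03], [0.004, -0.0039, -0.03]]
[np.float64(0.47), np.float64(0.47), np.float64(0.47), np.float64(0.47), np.float64(0.47), np.float64(0.47), np.float64(0.47), np.float64(0.47), np.float64(0.47), np.float64(0.5), np.float64(0.5), np.float64(0.5), np.float64(0.5), np.float64(0.5), np.float64(0.5), np.float64(0.2), np.float64(0.2), np.float64(0.2), np.float64(0.2), np.float64(0.2)]
```

View pics/s12.png

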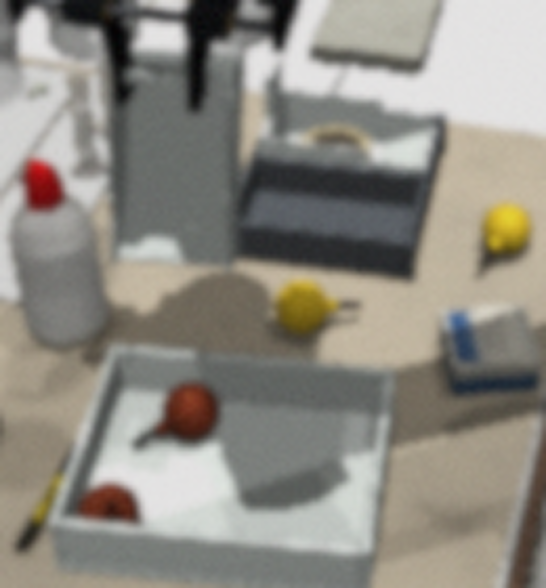

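The bin hangs empty and the bulbs stay in the tray. Now I'll carry it over.

>>> apply_moves(
  xyz=[
    [0,0.012,-0.014],
    [0,0.02,-0.024],
    [0,0.02,-0.024],
    [0,0.02,-0.024],
    [0,0.02,-0.024],
    [0,0.02,-0.024],
    [0,0.02,-0.024],
    [0,0.02,-0.024],
    [0,0.02,-0.024],
  ],
  twist=[0.5,0.5,0.5,0.5,0.5,0.5,0.5,0.5,0.5],
  claw=[0,0,0,0,0,0,0,0,0],
)

```text
time_s: 13.4
tcp_pos: [0.4241, -0.0467, 0.2905]
ee_rot: [[0.049, -0.997, -0.055], [0.001, -0.055, 0.998], [-0.999, -0.049, -0.001]]
wrist_force: [0.5, -0.8, -0.5]
gripper_width: 0.455
```

Run:
```python
from plan import *
plan([(.39,-.25,.30,-179),(.41,-.40,.25,180)],maxd=.035)
```

```text
t 13.4 tcp [ 0.4241 -0.0467  0.2905] yaw -176.83 tilt [ 0.049  0.001 -0.999] j [ 16.2  -1.7 -21.7   0.8 -67.2 -13.3] F [ 0.5 -0.8 -0.5] g 0.455
11
[[-0.0016, 0.0076, -0.0335], [-0.0016, 0.0073, -0.0336], [-0.0016, 0.0071, -0.0336], [-0.0016, 0.0069, -0.0337], [-0.0016, 0.0067, -0.0337], [-0.0016, 0.0065, -0.0337], [0.01, -0.0035, -0.0301], [0.01, -0.0036, -0.0301], [0.01, -0.0037, -0.03], [0.01, -0.0038, -0.03], [0.01, -0.0039, -0.03]]
[np.float64(0.36), np.float64(0.36), np.float64(0.36), np.float64(0.36), np.float64(0.36), np.float64(0.36), np.float64(0.2), np.float64(0.2), np.float64(0.2), np.float64(0.2), np.float64(0.2)]
```

>>> apply_moves(
  xyz=[
    [-0.001,0.005,-0.034],
    [-0.001,0.005,-0.034],
    [0,0.004,-0.034],
    [0,0.003,-0.034],
    [0.01,0.002,-0.034],
    [0.02,0,-0.012],
    [0.015,0,-0.005],
  ],
  twist=[0.4,0.4,0.4,0.4,0.4,0.4,0],
  claw=[0,0,0,0,0,0,0],
)

```text
time_s: 14.1
tcp_pos: [0.4009, -0.2438, 0.2387]
ee_rot: [[0.047, -0.999, -0.0], [0.008, -0.0, 1.0], [-0.999, -0.047, 0.008]]
wrist_force: [0.1, -0.3, -2.0]
gripper_width: 0.452
```

```bash
cat > look2.py <<'E'
from plan import *
import cv2,sys
from station import imaging
s=r.sense(); print("F",np.round(s["wrist_force"],1),"M",np.round(s["moment"],2)); plan([])
p=imaging.capture("side");cv2.imwrite(f"pics/s{sys.argv[1]}.png",cv2.resize(p["pixels"][100:250,200:380,::-1],None,fx=4,fy=4,interpolation=cv2.INTER_CUBIC)[:600])
p=imaging.capture("top");cv2.imwrite(f"pics/t{sys.argv[1]}.png",cv2.resize(p["pixels"][130:280,240:440,::-1],None,fx=4,fy=4,interpolation=cv2.INTER_CUBIC))
E
python3 look2.py 13
```

```text
F [ 0.1 -0.3 -2. ] M [0.07 0.22 0.05]
t 14.1 tcp [ 0.4009 -0.2438  0.2387] yaw -180.0 tilt [ 0.047  0.008 -0.999] j [-12.1   5.5 -21.1  -1.1 -60.8  12.6] F [ 0.1 -0.3 -2. ] g 0.452
0
[]
[]
```

View pics/s13.png

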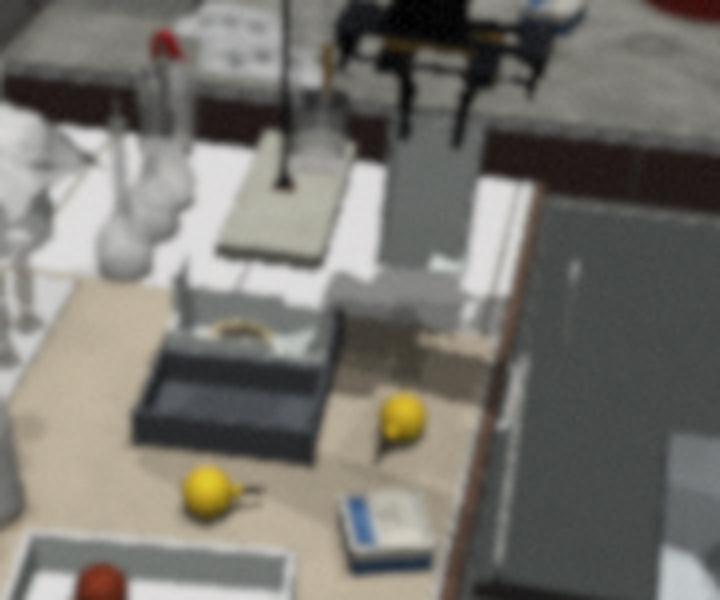

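View pics/t13.png

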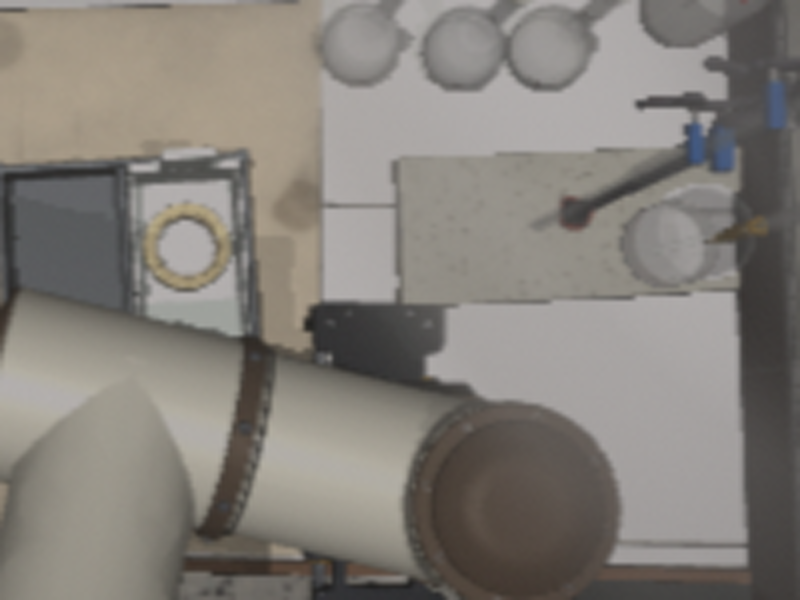

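The bin hangs above the bare bench in front of the stand, at side view (430,200). The gripper has room beside the stand. I'll lower its front edge to the bench.

>>> apply_moves(
  xyz=[
    [0.018,0,0],
    [0.018,0,0],
    [0.014,0,0],
    [0.006,0,0],
  ],
  twist=[0,0,0,0],
  claw=[0,0,0,0],
)

```text
time_s: 14.6
tcp_pos: [0.4014, -0.2418, 0.1816]
ee_rot: [[0.047, -0.999, 0.0], [0.009, 0.001, 1.0], [-0.999, -0.047, 0.009]]
wrist_force: [0.2, 0.5, -0.8]
gripper_width: 0.452
```

>>> apply_moves(
  xyz=[
    [0.008,0,0],
    [0.005,0,0],
    [0.004,0,0],
  ],
  twist=[0,0,0],
  claw=[0,0,0],
)

```text
time_s: 14.9
tcp_pos: [0.4027, -0.2412, 0.1649]
ee_rot: [[0.049, -0.999, -0.001], [0.008, -0.0, 1.0], [-0.999, -0.049, 0.008]]
wrist_force: [0.3, -0.4, -0.8]
gripper_width: 0.456
```

>>> apply_moves(
  xyz=[
    [0.003,0,0],
    [0.003,0,0],
  ],
  twist=[0,0],
  claw=[0,0],
)

```text
time_s: 15.1
tcp_pos: [0.4045, -0.2426, 0.1634]
ee_rot: [[0.051, -0.999, -0.004], [0.003, -0.004, 1.0], [-0.999, -0.051, 0.003]]
wrist_force: [-5.0, 2.8, 19.7]
gripper_width: 0.453
```

```bash
python3 look2.py 14
```

```text
F [-5.   2.8 19.7] M [ 0.82  2.19 -0.06]
t 15.1 tcp [ 0.4045 -0.2426  0.1634] yaw -179.78 tilt [ 0.051  0.003 -0.999] j [-11.7  10.1 -27.7  -1.  -49.3  12.5] F [-5.   2.8 19.7] g 0.453
0
[]
[]
```

View pics/s14.png

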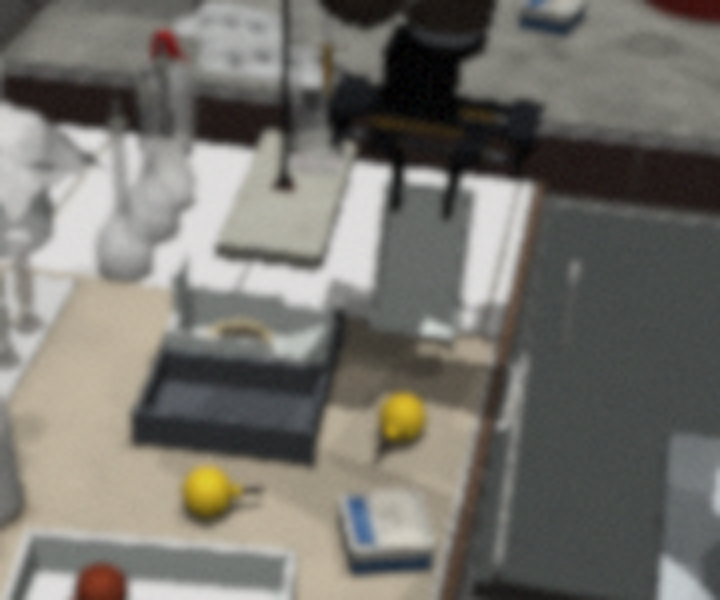

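The edge touches the bench at 20 N. I'll now draw the tab backwards so friction at the edge rotates the bin back toward level.

>>> apply_moves(
  xyz=[
    [-0.001,0,-0.008],
    [0,0,-0.01],
    [0,0,-0.01],
  ],
  twist=[0,0,0],
  claw=[0,0,0],
)

```text
time_s: 15.5
tcp_pos: [0.4056, -0.2716, 0.1664]
ee_rot: [[0.056, -0.998, -0.006], [0.002, -0.006, 1.0], [-0.998, -0.056, 0.002]]
wrist_force: [0.0, -0.4, -2.2]
gripper_width: 0.451
```

```bash
python3 look2.py 15
```

```text
F [ 0.  -0.4 -2.2] M [ 0.08  0.27 -0.01]
t 15.5 tcp [ 0.4056 -0.2716  0.1664] yaw -179.65 tilt [ 0.056  0.002 -0.998] j [-15.3  11.4 -25.4  -1.3 -50.1  16.4] F [ 0.  -0.4 -2.2] g 0.451
0
[]
[]
```

View pics/s15.png

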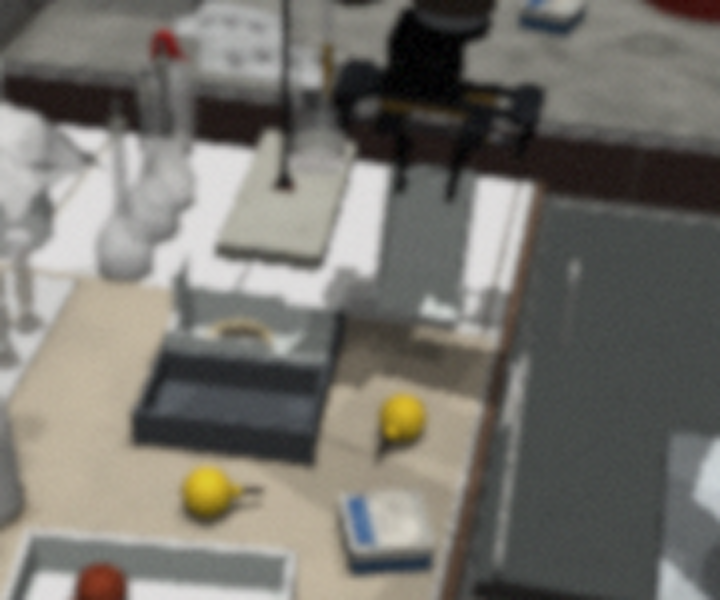

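>>> apply_moves(
  xyz=[
    [0.004,0,0],
    [0.004,0,-0.004],
    [0.003,0,-0.01],
    [0.003,0,-0.01],
  ],
  twist=[0,0,0,0],
  claw=[0,0,0,0],
)

```text
time_s: 16.0
tcp_pos: [0.4105, -0.3002, 0.1602]
ee_rot: [[0.063, -0.998, -0.01], [-0.008, -0.01, 1.0], [-0.998, -0.063, -0.008]]
wrist_force: [-2.3, -0.4, 8.6]
gripper_width: 0.451
```

```bash
python3 look2.py 16
```

```text
F [-2.3 -0.4  8.6] M [ 0.08  0.71 -0.11]
t 16.0 tcp [ 0.4105 -0.3002  0.1602] yaw -179.42 tilt [ 0.063 -0.008 -0.998] j [-18.3  13.5 -23.8  -1.  -49.1  19.5] F [-2.3 -0.4  8.6] g 0.451
0
[]
[]
```

View pics/s16.png

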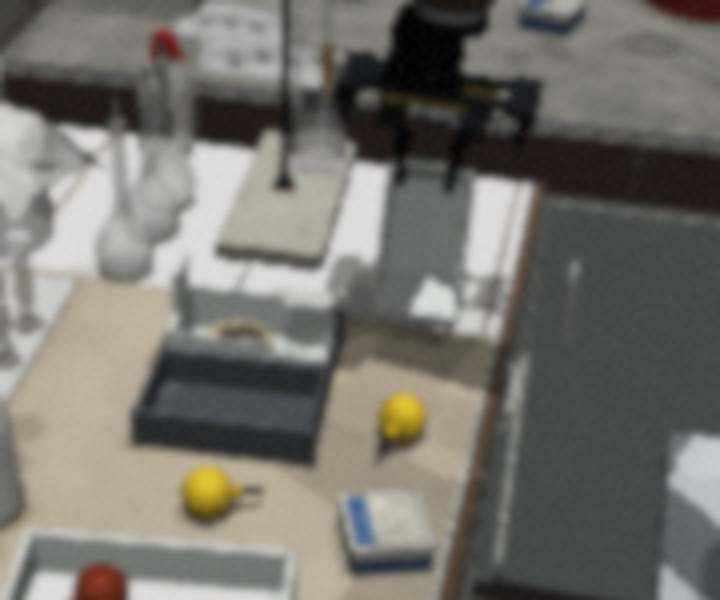

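View pics/t16.png

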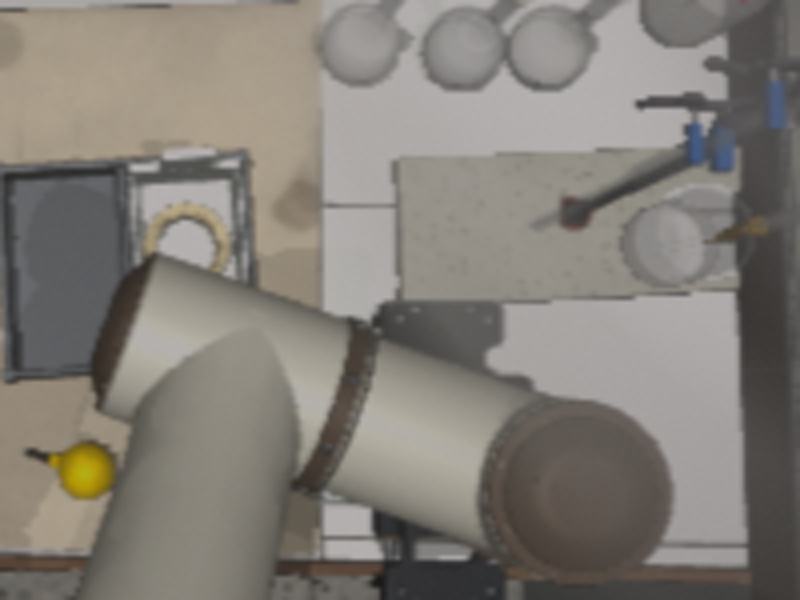

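The bin has swung past the balance point. Its front edge stayed put (about y=-0.26) and it is now at about 45°. I'll follow the arc down to level.

>>> apply_moves(
  xyz=[
    [0.005,0,-0.011],
    [0.006,0,-0.011],
    [0.006,0.0005,-0.011],
    [0.006,0.0005,-0.011],
    [0.009,0.0005,-0.012],
  ],
  twist=[0,0,0,0,0],
  claw=[0,0,0,0,0],
)

```text
time_s: 16.6
tcp_pos: [0.4175, -0.3655, 0.1396]
ee_rot: [[0.078, -0.997, -0.016], [-0.025, -0.018, 1.0], [-0.997, -0.078, -0.027]]
wrist_force: [-0.1, -1.6, 4.8]
gripper_width: 0.454
```

```bash
python3 look2.py 17
```

```text
F [-0.1 -1.6  4.8] M [-0.21  0.   -0.22]
t 16.6 tcp [ 0.4175 -0.3655  0.1396] yaw -178.97 tilt [ 0.078 -0.025 -0.997] j [-24.8  18.6 -20.   -0.8 -46.7  26.3] F [-0.1 -1.6  4.8] g 0.454
0
[]
[]
```

View pics/s17.png

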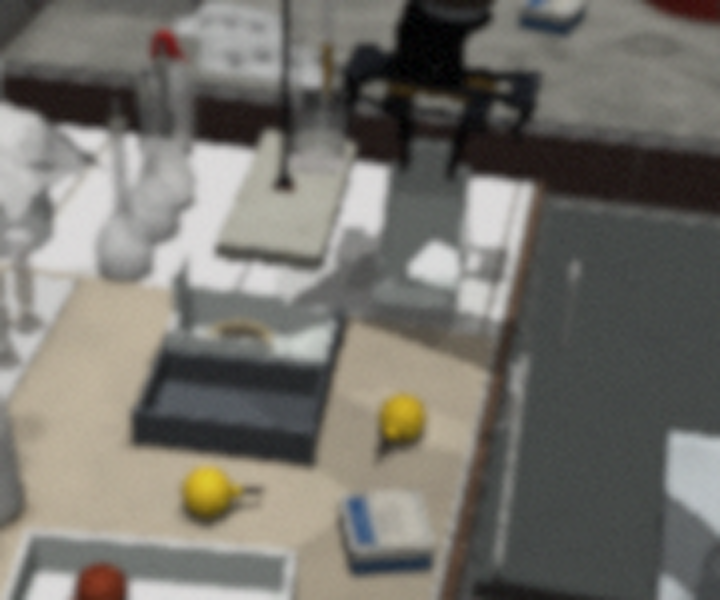

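>>> apply_moves(
  xyz=[
    [0.008,0.002,-0.01],
    [0.009,0.002,-0.009],
    [0.01,0.002,-0.008],
    [0.01,0.002,-0.007],
  ],
  twist=[0,0,0,0],
  claw=[0,0,0,0],
)

```text
time_s: 17.1
tcp_pos: [0.4203, -0.4082, 0.105]
ee_rot: [[0.094, -0.995, -0.017], [-0.037, -0.021, 0.999], [-0.995, -0.093, -0.039]]
wrist_force: [1.8, -2.9, 4.9]
gripper_width: 0.454
```

```bash
python3 look2.py 18
```

```text
F [ 1.8 -2.9  4.9] M [-0.26 -0.33 -0.14]
t 17.1 tcp [ 0.4203 -0.4082  0.105 ] yaw -178.8 tilt [ 0.094 -0.037 -0.995] j [-28.7  23.3 -18.6  -1.  -42.4  30.5] F [ 1.8 -2.9  4.9] g 0.454
0
[]
[]
```

View pics/s18.png

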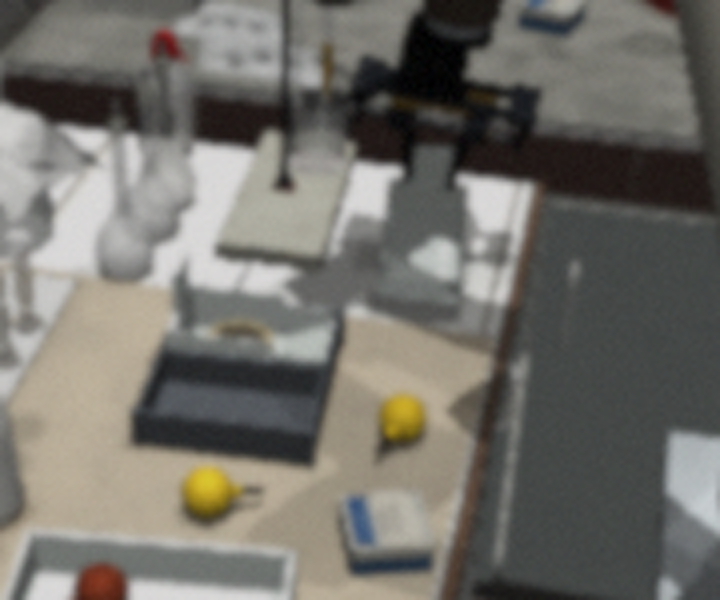

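The front edge is down and the bin is at about 10°, but the tool has drifted about 5° sideways. Released here, the bin would drop onto one side. I'll lift it a little and turn it so that lean becomes pitch, which the pads can take up, and then set it down flat.

>>> apply_moves(
  xyz=[
    [-0.015,0,0],
    [-0.025,0.005,0],
    [-0.025,0.01,0.01],
    [-0.01,0.015,0.02],
    [0,0.015,0.02],
    [0,0.01,0.02],
  ],
  twist=[0,0,0,0,0,0],
  claw=[0,0,0,0,0,0],
)

```text
time_s: 17.8
tcp_pos: [0.3466, -0.3305, 0.1609]
ee_rot: [[0.064, -0.998, -0.012], [-0.015, -0.013, 1.0], [-0.998, -0.063, -0.016]]
wrist_force: [1.6, 0.8, -0.6]
gripper_width: 0.453
```

Run:
```python
from plan import *
plan([(.36,-.28,.175,69)],maxd=.035,maxt=8)
```

```text
t 17.8 tcp [ 0.3466 -0.3305  0.1609] yaw -179.25 tilt [ 0.064 -0.015 -0.998] j [-24.6  10.6 -27.6  -1.  -48.1  26. ] F [ 1.6  0.8 -0.6] g 0.453
14
[[-0.001, -0.001, 0.0036], [-0.001, -0.0005, 0.0037], [-0.001, 0.0, 0.0037], [-0.001, 0.0005, 0.0037], [-0.001, 0.001, 0.0036], [-0.001, 0.0015, 0.0034], [-0.001, 0.002, 0.0032], [-0.001, 0.0024, 0.0028], [-0.001, 0.0028, 0.0025], [-0.001, 0.0031, 0.0021], [-0.001, 0.0034, 0.0016], [-0.001, 0.0036, 0.0011], [-0.001, 0.0037, 0.0006], [-0.001, 0.0037, 0.0001]]
[np.float64(7.98), np.float64(7.98), np.float64(7.98), np.float64(7.98), np.float64(7.98), np.float64(7.98), np.float64(7.98), np.float64(7.98), np.float64(7.98), np.float64(7.98), np.float64(7.98), np.float64(7.98), np.float64(7.98), np.float64(7.98)]
```

>>> apply_moves(
  xyz=[
    [-0.002,-0.001,0.003],
    [-0.002,0,0.004],
    [-0.002,0,0.004],
    [-0.002,0.0005,0.004],
    [-0.002,0.001,0.004],
    [-0.001,0.0015,0.0035],
    [-0.001,0.002,0.003],
    [-0.001,0.0025,0.003],
    [-0.001,0.003,0.0025],
    [-0.001,0.003,0.002],
    [-0.001,0.0035,0.0015],
  ],
  twist=[5,8,8,8,8,8,8,8,8,8,8],
  claw=[0,0,0,0,0,0,0,0,0,0,0],
)

```text
time_s: 18.9
tcp_pos: [0.3306, -0.2732, 0.156]
ee_rot: [[0.007, -0.036, 0.999], [0.021, 0.999, 0.036], [-1.0, 0.021, 0.008]]
wrist_force: [-0.0, 0.3, -2.0]
gripper_width: 0.45
```

```bash
python3 look2.py 19
python3 - <<'E'
from plan import *
plan([(.355,-.285,.15,77)],maxd=.035,maxt=8)
E
```

```text
F [-0.   0.3 -2. ] M [-0.13  0.03  0.02]
t 18.9 tcp [ 0.3306 -0.2732  0.156 ] yaw 92.05 tilt [ 0.007  0.021 -1.   ] j [-18.6   7.9 -31.5  -1.6 -50.5 -68.3] F [-0.   0.3 -2. ] g 0.45
0
[]
[]
t 19.0 tcp [ 0.3307 -0.2732  0.1562] yaw 92.43 tilt [ 0.007  0.021 -1.   ] j [-18.6   7.9 -31.5  -1.6 -50.5 -67.9] F [-0.2  0.6 -0.6] g 0.453
2
[[0.0031, -0.0064, 0.0119], [0.0031, -0.0048, 0.0126]]
[np.float64(7.72), np.float64(7.72)]
```

View pics/s19.png

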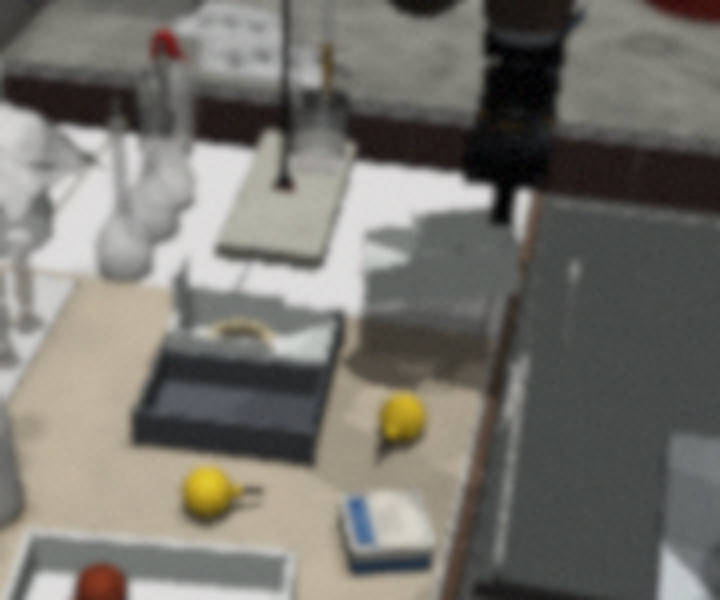

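View pics/t19.png

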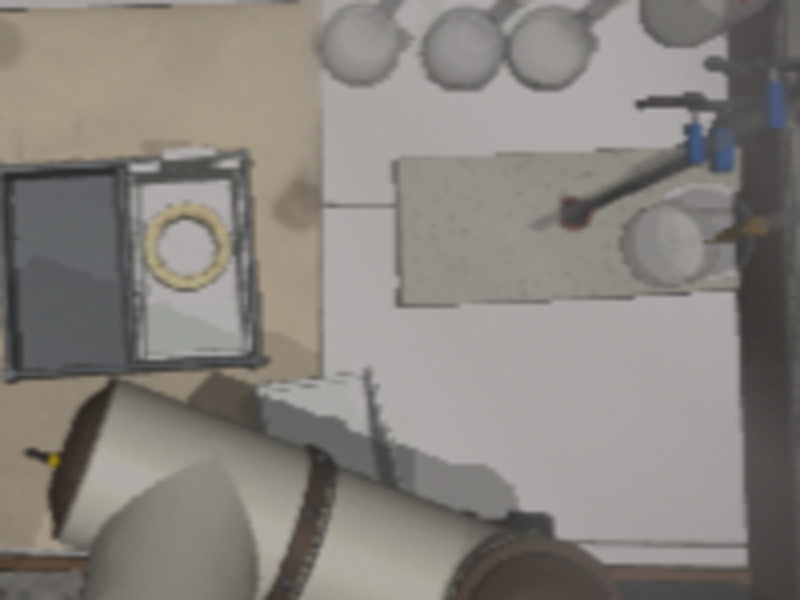

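Now the tool is nearly upright (about 1° lean) and the bin faces +x over the bare bench, clear of both the stand and the organiser. I'll move slightly outward and lower it.

>>> apply_moves(
  xyz=[
    [0,0,0.011],
    [0.012,0,0.011],
    [0.016,0,0],
    [0.012,0,0],
  ],
  twist=[0,0,0,0],
  claw=[0,0,0,0],
)

```text
time_s: 19.4
tcp_pos: [0.3549, -0.2722, 0.1155]
ee_rot: [[0.007, -0.055, 0.998], [0.02, 0.998, 0.055], [-1.0, 0.019, 0.008]]
wrist_force: [-3.6, -1.9, 3.8]
gripper_width: 0.453
```

```bash
python3 look2.py 20
```

```text
F [-3.6 -1.9  3.8] M [-0.37  0.52  0.04]
t 19.4 tcp [ 0.3549 -0.2722  0.1155] yaw 93.15 tilt [ 0.007  0.02  -1.   ] j [-17.4  13.  -32.4  -1.7 -44.7 -68.2] F [-3.6 -1.9  3.8] g 0.453
0
[]
[]
```

View pics/s20.png

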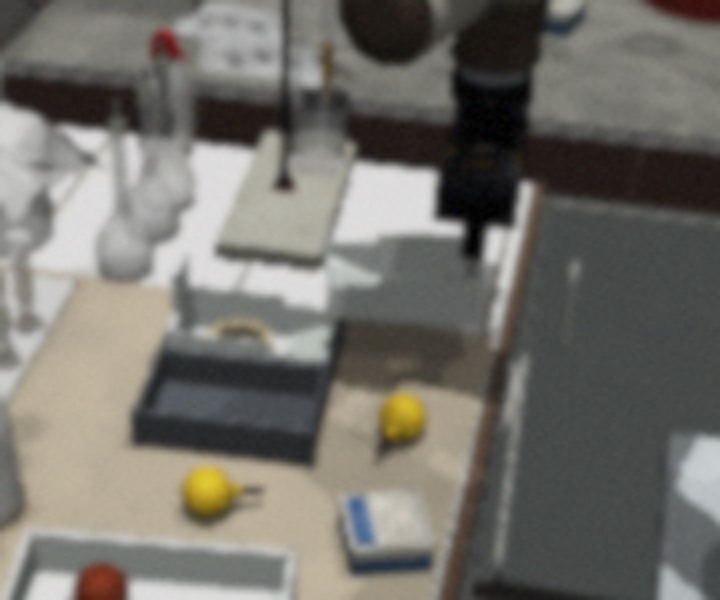

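>>> apply_moves(
  xyz=[
    [0.006,0,-0.004],
    [0.006,0,-0.004],
    [0.006,0,-0.002],
    [0.005,0,0],
  ],
  twist=[0,0,0,0],
  claw=[0,0,0,0],
)

```text
time_s: 19.9
tcp_pos: [0.346, -0.2734, 0.0925]
ee_rot: [[0.01, -0.056, 0.998], [0.018, 0.998, 0.056], [-1.0, 0.018, 0.011]]
wrist_force: [-2.9, -2.8, 3.2]
gripper_width: 0.453
```

```bash
python3 look2.py 21
```

```text
F [-2.9 -2.8  3.2] M [-0.55  0.58 -0.03]
t 19.9 tcp [ 0.346  -0.2734  0.0925] yaw 93.24 tilt [ 0.01   0.018 -1.   ] j [-17.9  14.4 -34.8  -1.8 -40.5 -67.5] F [-2.9 -2.8  3.2] g 0.453
0
[]
[]
```

View pics/s21.png

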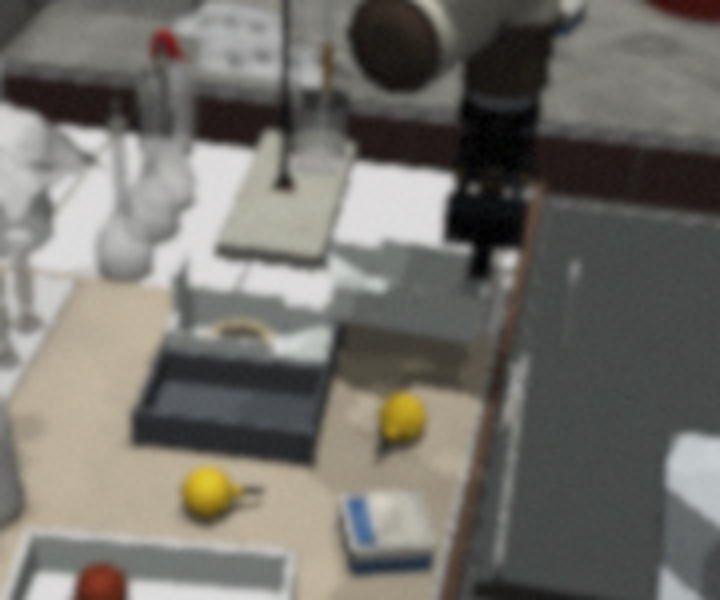

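>>> apply_moves(
  xyz=[
    [0.004,0,0.001],
    [0.004,0,0.001],
    [0.002,0,0],
  ],
  twist=[0,0,0],
  claw=[0,0,0],
)

```text
time_s: 20.3
tcp_pos: [0.3469, -0.2728, 0.0814]
ee_rot: [[0.007, -0.057, 0.998], [0.019, 0.998, 0.056], [-1.0, 0.019, 0.008]]
wrist_force: [-2.7, -1.1, 3.0]
gripper_width: 0.453
```

>>> apply_moves(
  xyz=[
    [0.002,0,0],
    [0.002,0,0],
  ],
  twist=[0,0],
  claw=[0,0],
)

```text
time_s: 20.5
tcp_pos: [0.3465, -0.2726, 0.0768]
ee_rot: [[0.006, -0.057, 0.998], [0.02, 0.998, 0.056], [-1.0, 0.019, 0.007]]
wrist_force: [-2.4, -2.6, 3.0]
gripper_width: 0.45
```

```bash
python3 look2.py 22
python3 - <<'E'
import cv2
from station import imaging
p=imaging.capture("side");cv2.imwrite("pics/s22c.png",cv2.resize(p["pixels"][140:200,265:345,::-1],None,fx=9,fy=9,interpolation=cv2.INTER_CUBIC))
E
```

```text
F [-2.4 -2.6  3. ] M [-0.6   0.78  0.01]
t 20.5 tcp [ 0.3465 -0.2726  0.0768] yaw 93.24 tilt [ 0.006  0.02  -1.   ] j [-17.8  16.  -35.7  -1.9 -38.4 -67.5] F [-2.4 -2.6  3. ] g 0.45
0
[]
[]
```

View pics/s22c.png

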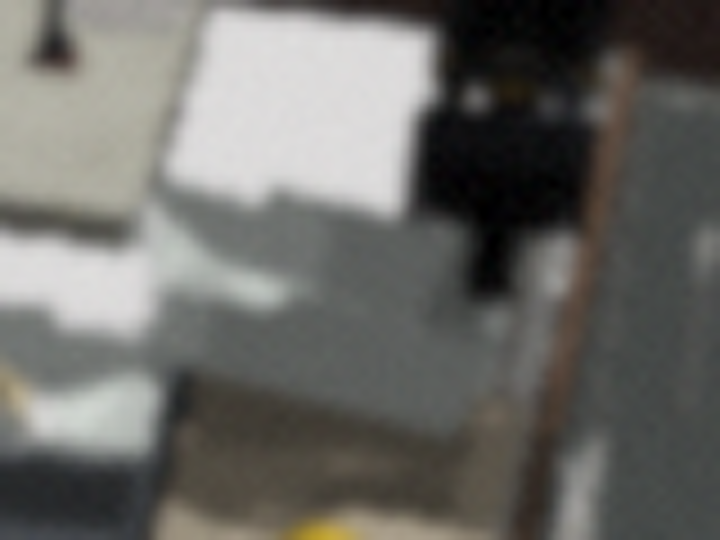

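```bash
cat > wf.py <<'E'
from plan import *
import cv2,sys
from station import imaging
from h import proj
def wf(name,lev,pitch,out,crop,f,h0=None):
    p=imaging.capture(name); s=r.sense(); t=np.array(s["tcp_pos"]); hd=np.radians((yaw() if h0 is None else h0)-90)
    x0,x1,y0,y1=crop
    im=cv2.resize(p["pixels"][y0:y1,x0:x1,::-1],None,fx=f,fy=f,interpolation=cv2.INTER_CUBIC)
    tab=t+np.array([0,0,lev]); F=np.array([np.cos(hd),np.sin(hd),0]); L=np.array([-np.sin(hd),np.cos(hd),0]); U=np.array([0,0,1.])
    a=np.radians(pitch); F2=F*np.cos(a)-U*np.sin(a); U2=U*np.cos(a)+F*np.sin(a)
    def P(f_,l,u): return tab+F2*f_+L*l+U2*u
    segs=[((-.004,.043,-.084),(.146,.043,-.084)),((-.004,-.043,-.084),(.146,-.043,-.084)),((.146,.043,-.084),(.146,-.043,-.084)),((.146,.043,-.058),(.146,-.043,-.058)),((-.004,.043,-.084),(-.004,.043,-.032)),((.146,.043,-.084),(.146,.043,-.058)),((-.004,-.043,-.032),(-.004,.043,-.032)),((-.004,.02,.02),(-.004,-.02,.02))]
    for A,B in segs:
        q=(proj(p,np.array([P(*A),P(*B)]))-[x0,y0])*f
        cv2.line(im,tuple(int(v) for v in q[0]),tuple(int(v) for v in q[1]),(0,255,0),1)
    cv2.imwrite(out,im)
if __name__=="__main__":
    wf("side",.0034,float(sys.argv[1]),f"pics/{sys.argv[2]}.png",(260,350,135,205),8)
    wf("top",.0034,float(sys.argv[1]),f"pics/{sys.argv[2]}t.png",(255,375,200,290),6)
E
python3 wf.py 0 w1
```

```text
(no output)
```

View pics/w1.png

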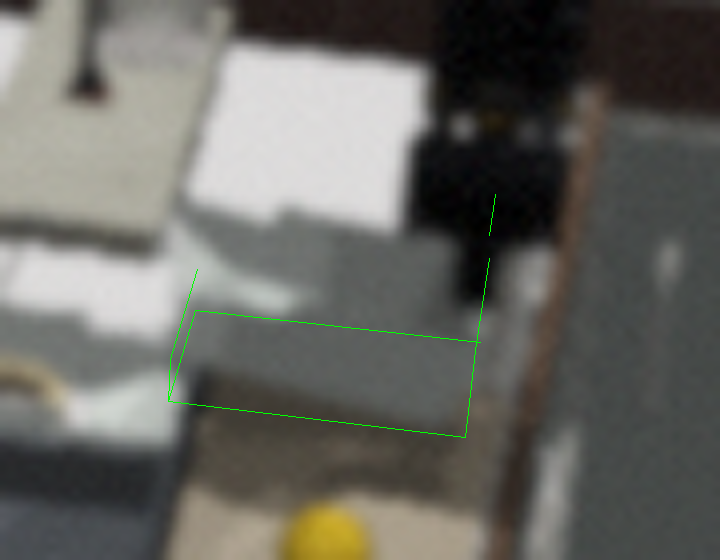

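View pics/w1t.png

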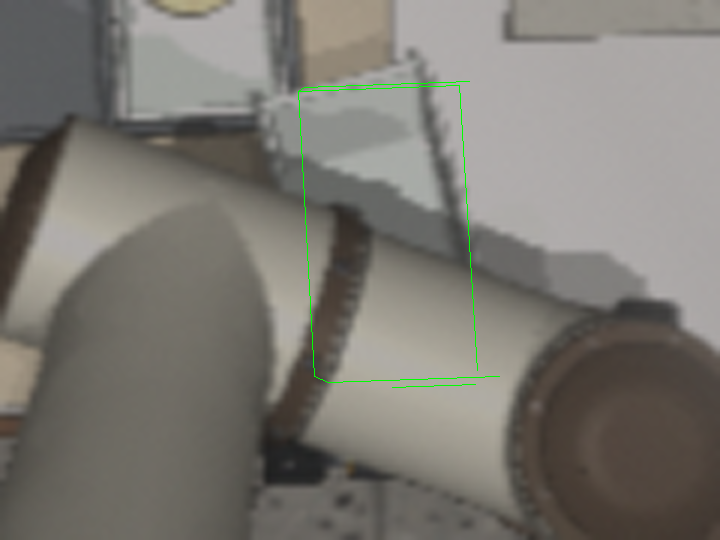

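The green wireframe (a level bin) does not match. The bin's front +y corner sits raised on the organiser's corner (top crop (265,97)), and the bin has yawed about 11° in the pads. I'll lift it, turn it away from the organiser and set it down again.

>>> apply_moves(
  xyz=[
    [-0.015,0,0],
    [-0.02,0,0],
    [-0.015,0,0],
    [0,0,0],
    [0,0,0],
    [0,0,0],
    [0,0,0],
  ],
  twist=[0,0,4,7,7,7,5],
  claw=[0,0,0,0,0,0,0],
)

```text
time_s: 21.45
tcp_pos: [0.3506, -0.2707, 0.127]
ee_rot: [[0.014, 0.467, 0.884], [0.023, 0.884, -0.467], [-1.0, 0.026, 0.001]]
wrist_force: [0.1, 0.4, -1.3]
gripper_width: 0.45
```

```bash
sed -i 's/(tuple)//' wf.py; python3 wf.py -8 w2
python3 - <<'E'
from plan import *
plan([])
E
```

```text
t 21.55 tcp [ 0.3504 -0.2708  0.1269] yaw 62.4 tilt [ 0.013  0.023 -1.   ] j [-17.6  11.5 -32.1  -2.  -46.1 -98.6] F [ 0.2  0.2 -1.8] g 0.451
0
[]
[]
```

View pics/w2.png

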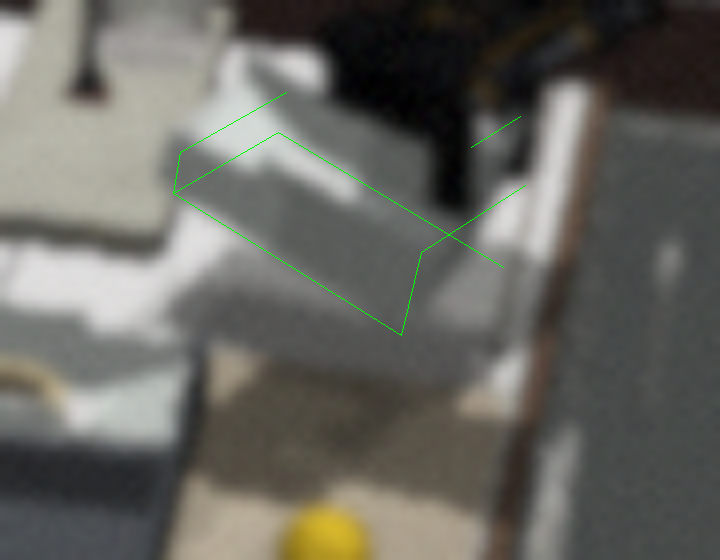

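View pics/w2t.png

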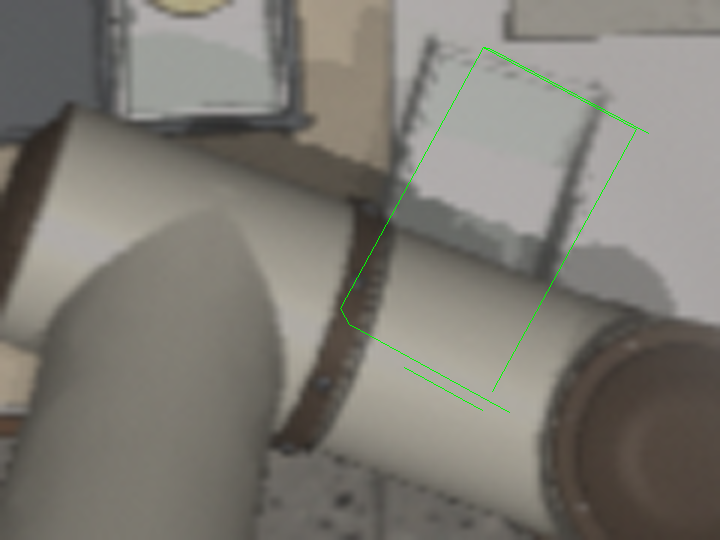

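The bin now heads about -15°, free of the organiser and the stand, and is slightly front-up. I'll lower it until its back edge touches.

>>> apply_moves(
  xyz=[
    [0.015,0,0],
    [0.012,0,0],
    [0.008,0,0],
    [0.004,0,0],
  ],
  twist=[0,0,0,0],
  claw=[0,0,0,0],
)

```text
time_s: 21.95
tcp_pos: [0.3532, -0.2693, 0.0868]
ee_rot: [[0.018, 0.455, 0.89], [0.022, 0.89, -0.455], [-1.0, 0.028, 0.006]]
wrist_force: [1.2, 0.6, -1.0]
gripper_width: 0.454
```

```bash
cat > wf2.py <<'E'
from wf import *
h=yaw()+float(sys.argv[2])
wf("side",.0034,float(sys.argv[1]),f"pics/{sys.argv[3]}.png",(260,350,135,205),8,h)
wf("top",.0034,float(sys.argv[1]),f"pics/{sys.argv[3]}t.png",(255,375,200,290),6,h)
plan([])
E
python3 wf2.py -6 13 w3
```

```text
t 22.05 tcp [ 0.3532 -0.2694  0.0871] yaw 62.89 tilt [ 0.017  0.022 -1.   ] j [-17.3  15.1 -34.7  -2.4 -39.6 -97.9] F [ 0.6 -0.1 -1.1] g 0.45
0
[]
[]
```

View pics/w3.png

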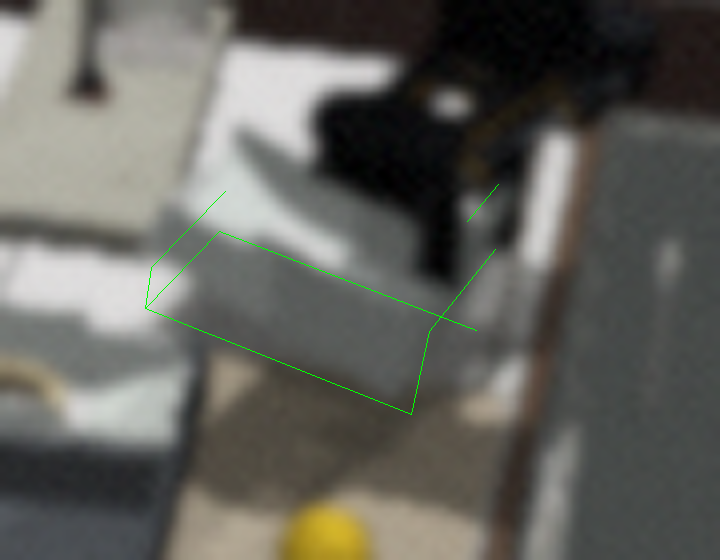

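View pics/w3t.png

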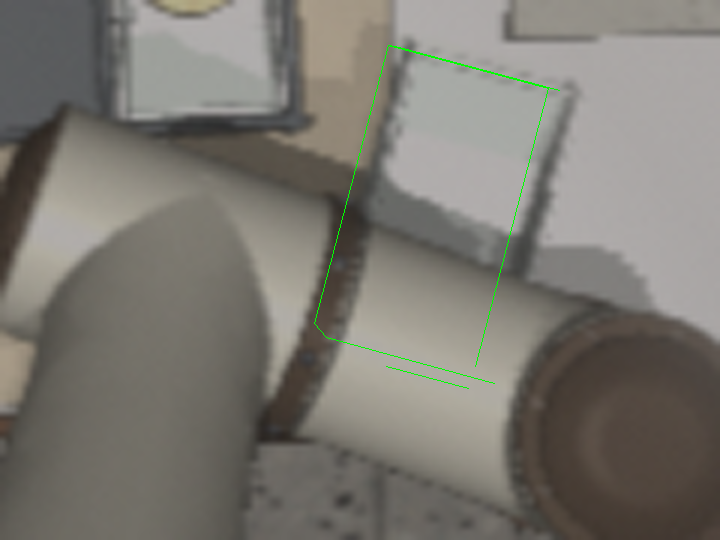

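>>> apply_moves(
  xyz=[
    [0.003,0,0],
    [0.003,0,0],
  ],
  twist=[0,0],
  claw=[0,0],
)

```text
time_s: 22.25
tcp_pos: [0.3542, -0.2696, 0.0816]
ee_rot: [[0.02, 0.455, 0.891], [0.021, 0.89, -0.455], [-1.0, 0.028, 0.008]]
wrist_force: [0.1, 0.1, -1.8]
gripper_width: 0.454
```

>>> apply_moves(
  xyz=[
    [0.002,0,0],
    [0.002,0,0],
  ],
  twist=[0,0],
  claw=[0,0],
)

```text
time_s: 22.45
tcp_pos: [0.3546, -0.2696, 0.0776]
ee_rot: [[0.021, 0.454, 0.891], [0.021, 0.89, -0.455], [-1.0, 0.028, 0.009]]
wrist_force: [-0.3, -0.1, -1.8]
gripper_width: 0.456
```

>>> apply_moves(
  xyz=[
    [0.003,0,0],
    [0.002,0,0],
  ],
  twist=[0,0],
  claw=[0,0],
)

```text
time_s: 22.65
tcp_pos: [0.3552, -0.2708, 0.0759]
ee_rot: [[0.02, 0.451, 0.892], [0.019, 0.892, -0.451], [-1.0, 0.026, 0.01]]
wrist_force: [-5.7, 3.0, 22.0]
gripper_width: 0.449
```

Contact, at 22 N. I'll drag forward under this load so floor friction brings the front down.

>>> apply_moves(
  xyz=[
    [0.001,0.001,0.005],
    [0.001,0.001,0.005],
    [0.001,0.001,0.005],
  ],
  twist=[0,0,0],
  claw=[0,0,0],
)

```text
time_s: 22.95
tcp_pos: [0.3656, -0.2745, 0.0775]
ee_rot: [[0.01, 0.448, 0.894], [0.02, 0.894, -0.448], [-1.0, 0.022, 0.0]]
wrist_force: [-4.7, 0.8, 9.9]
gripper_width: 0.449
```

```bash
python3 wf2.py 0 11 w4
```

```text
t 23.05 tcp [ 0.3663 -0.2747  0.0775] yaw 63.42 tilt [ 0.011  0.019 -1.   ] j [-17.3  17.3 -33.5  -2.  -39.  -97.7] F [-4.   0.1 11. ] g 0.447
0
[]
[]
```

View pics/w4.png

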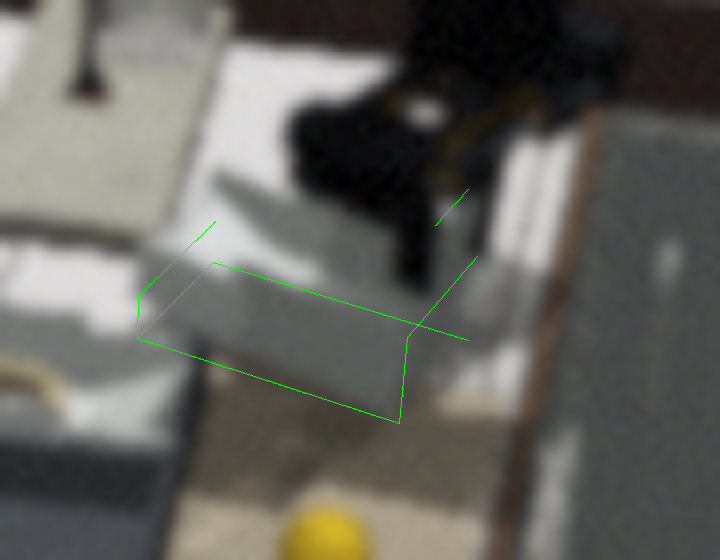

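View pics/w4t.png

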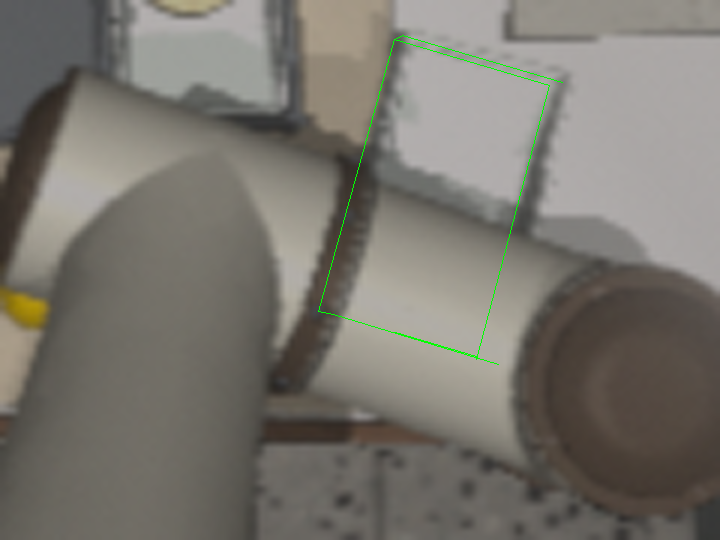

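The level wireframe now nearly matches the bin's underside. One more short pressed drag should seat the front.

>>> apply_moves(
  xyz=[
    [0.003,0.001,0.004],
    [0.002,0.001,0.004],
  ],
  twist=[0,0],
  claw=[0,0],
)

```text
time_s: 23.25
tcp_pos: [0.3739, -0.278, 0.0771]
ee_rot: [[0.009, 0.444, 0.896], [0.017, 0.896, -0.444], [-1.0, 0.019, 0.001]]
wrist_force: [-3.8, 0.8, 11.7]
gripper_width: 0.455
```

```bash
python3 wf2.py 0 11 w5
```

```text
t 23.35 tcp [ 0.3743 -0.2781  0.077 ] yaw 63.64 tilt [ 0.01   0.016 -1.   ] j [-17.3  18.  -32.6  -1.7 -39.2 -97.8] F [-3.6  0.6 15.3] g 0.451
0
[]
[]
```

View pics/w5.png

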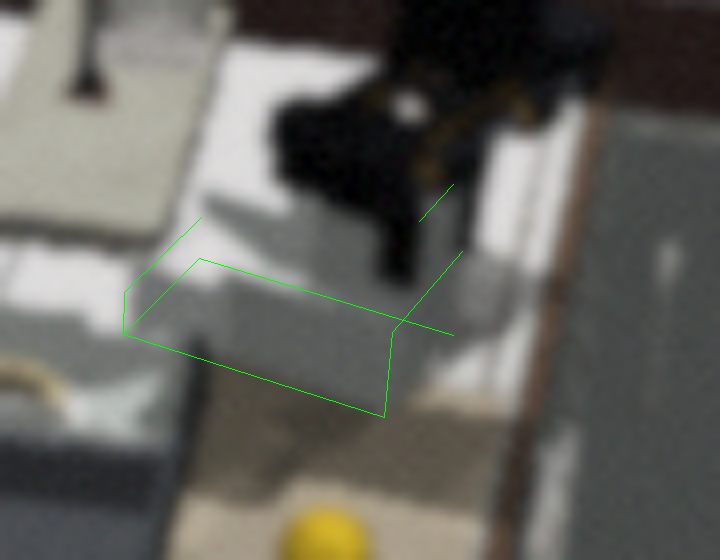

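The underside is within about 2° of flat. I'll ease the press and open the jaws in small steps.

>>> apply_moves(
  xyz=[
    [-0.0005,0,0],
    [0,0,0],
    [0,0,0],
    [0,0,0],
  ],
  twist=[0,0,0,0],
  claw=[0.44,0.455,0.465,0.48],
)

```text
time_s: 23.75
tcp_pos: [0.3749, -0.2784, 0.0782]
ee_rot: [[0.012, 0.444, 0.896], [0.015, 0.896, -0.444], [-1.0, 0.019, 0.004]]
wrist_force: [0.1, 0.3, 0.1]
gripper_width: 0.469
```

```bash
python3 wf2.py 0 11 w6
```

```text
t 23.85 tcp [ 0.3748 -0.2784  0.0782] yaw 63.65 tilt [ 0.012  0.015 -1.   ] j [-17.3  17.8 -32.5  -1.7 -39.3 -97.8] F [-1.1  0.4 -0.6] g 0.479
0
[]
[]
```

View pics/w6.png

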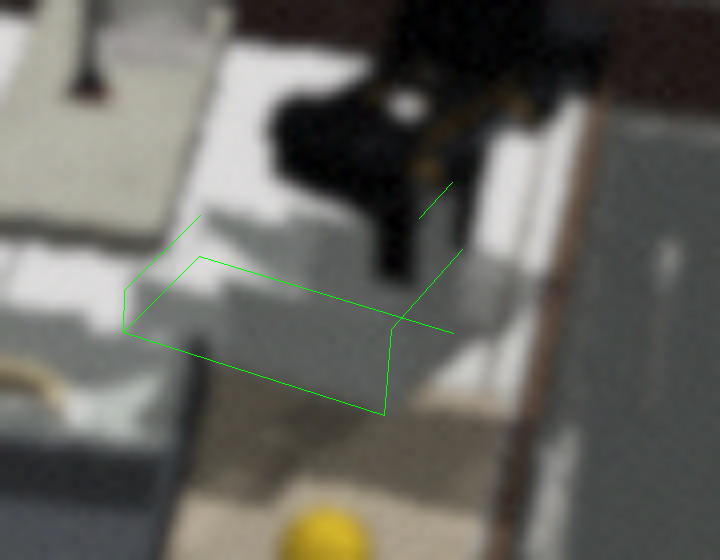

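View pics/w6t.png

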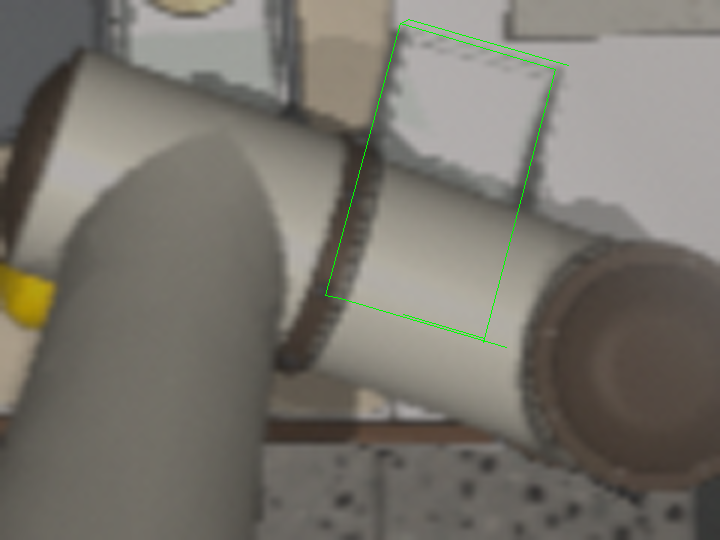

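The bin has settled flat, and the force is back to zero. I'll open wider and withdraw upwards.

>>> apply_moves(
  xyz=[
    [0,0,0],
    [0,0,0],
    [0,0,0],
    [-0.01,0,0],
    [-0.02,0,0],
    [-0.03,0,0],
    [-0.04,0,0],
    [-0.04,0,0],
  ],
  twist=[0,0,0,0,0,0,0,0],
  claw=[0.55,0.65,0.7,0.7,0.7,0.7,0.7,0.7],
)

```text
time_s: 24.65
tcp_pos: [0.3701, -0.2795, 0.2198]
ee_rot: [[-0.001, 0.444, 0.896], [0.02, 0.896, -0.444], [-1.0, 0.018, -0.009]]
wrist_force: [0.6, -0.2, 0.0]
gripper_width: 0.694
```

>>> apply_moves(
  xyz=[
    [-0.02,0,0],
    [0,0,-0.02],
    [0,0,-0.01],
  ],
  twist=[0,0,0],
  claw=[0.7,0.7,0.7],
)

```text
time_s: 24.95
tcp_pos: [0.3461, -0.2682, 0.2499]
ee_rot: [[0.015, 0.443, 0.896], [0.013, 0.896, -0.444], [-1.0, 0.018, 0.008]]
wrist_force: [-1.0, 0.8, -0.6]
gripper_width: 0.698
```

Run:
```python
from station import r, imaging
import cv2,numpy as np
print(r.sense()["tcp_pos"],r.sense()["wrist_force"],r.sense()["time_s"])
for n in("side","top"):
    p=imaging.capture(n); cv2.imwrite(f"pics/end_{n}.png",cv2.resize(p["pixels"][90:330,70:390,::-1] ,None,fx=2.5,fy=2.5,interpolation=cv2.INTER_CUBIC))
    for q in ["bulb_a_center","card_box","wash_bottle","reagent_bottle"]:
        print(n,q,[(round(d["p"],2),np.round(d["centre"]).tolist()) for d in imaging.regions_of(q,p)])
```

```text
[ 0.34607746 -0.26821653  0.24987092] [-0.9512683   0.83115216 -0.59166156] 24.95
side bulb_a_center [(0.61, [205.0, 269.0])]
side card_box [(0.91, [296.0, 230.0])]
side wash_bottle [(0.89, [195.0, 210.0])]
side reagent_bottle [(0.57, [163.0, 241.0])]
top bulb_a_center [(0.44, [137.0, 179.0])]
top card_box [(0.68, [215.0, 252.0])]
top wash_bottle [(0.56, [204.0, 139.0])]
top reagent_bottle [(0.85, [154.0, 127.0]), (0.44, [204.0, 138.0]), (0.32, [156.0, 204.0])]
```

View pics/end_side.png

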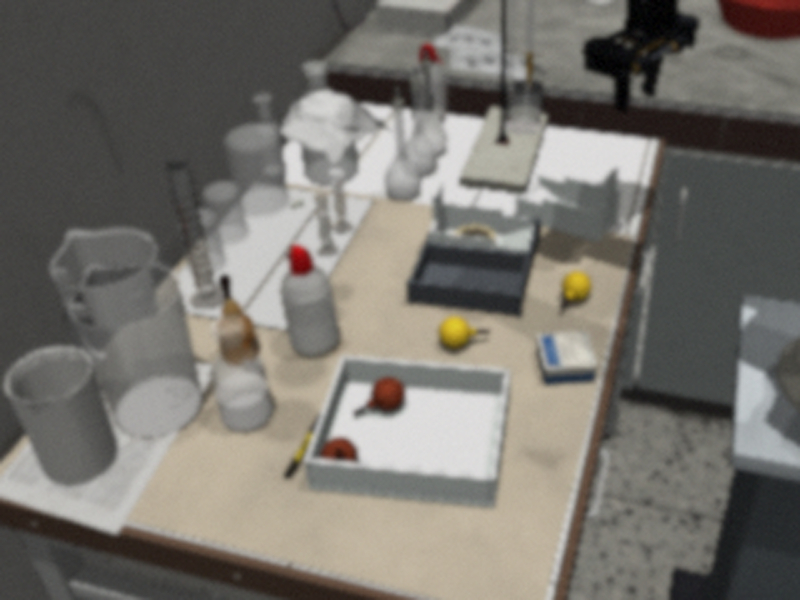

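View pics/end_top.png

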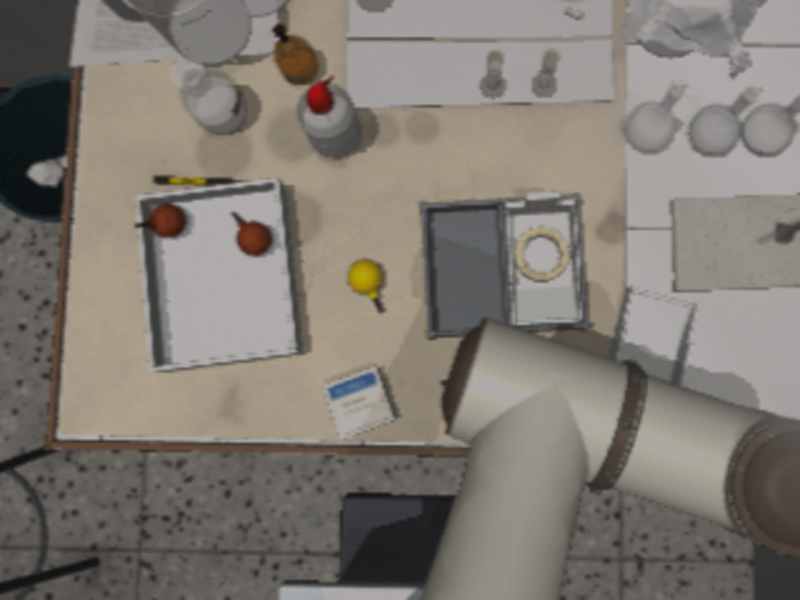

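Run:
```python
from station import r, imaging
import cv2
p=imaging.capture("side");cv2.imwrite("pics/endc.png",cv2.resize(p["pixels"][145:205,260:340,::-1],None,fx=9,fy=9,interpolation=cv2.INTER_CUBIC))
```

```text
(no output)
```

View pics/endc.png

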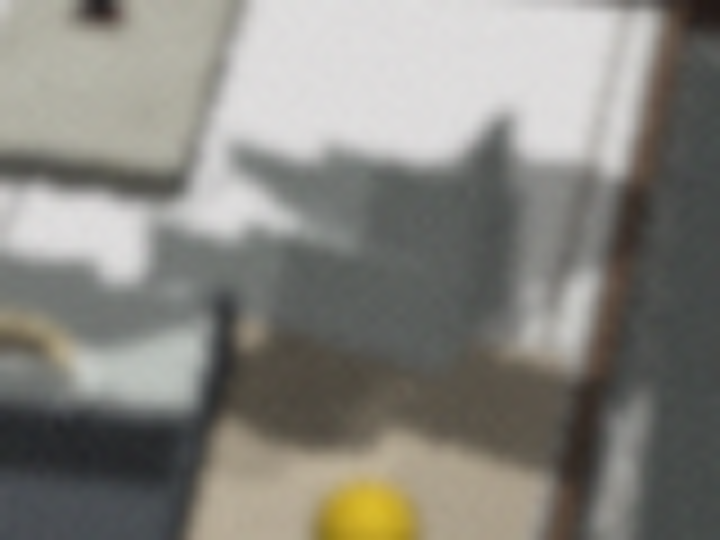

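The crop shows the bin standing flat and upright, with its tab at (495,150), clear of the organiser and the stand base. I'm handing in.

Run:
```python
from station import job
print(job.finish_job())
```

```text
the job is handed in; nothing more can be done
None
```

Both bulbs are in the tray, and the empty bin stands upright on the bare bench in front of the titration stand. I handed the job in at about 25 s; no verdict was reported.

**Method:** I gripped the bin's pull tab across its width and lifted the bin straight up, level, clear of the organiser. I then turned it to face the tray and pivoted it in the pads against the outer edge of the tray wall to about 70°, which tipped both bulbs out.

**Last checks:**
- **Bulbs and bin:** both red-brown bulbs show inside the tray, and the bin is flat and released.
- **Other things:** the other bin and its tape are in their bay. The wash bottle, reagent bottle and card box were found within about 2 pixels of where they started.
- **Robot:** the gripper is raised and touching nothing.

**What did not go to plan:**
- **Organiser contact with the bulbs aboard:** the bin's back edge touched the organiser lightly (about 9 N) before tipping.
- **Setting down:** this took three tries. The first was broken off because the tool had drifted about 5° sideways. On the second, the bin's front corner came down on the organiser's edge and the bin twisted a little in the grip.
- **Release:** the largest wrist force I read was 22 N, when the bin was pressed on the bench. When the jaws opened, the bin's front settled a few millimetres.

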